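# Pack the cold carrier for a ward delivery

## Task

Pack the blue cold carrier for the ward. Working in this order, lay the blue cold pack flat in the middle of the carrier's floor, lengthwise; set the yellow tray centred on top of the pack; stand the white medicine carton, right way up, inside the tray; and last put the white lid on so that it is fully home all round. Let go of each thing before fetching the next, and leave the amber bottle and the amber jar where they are.

Things in the scene. Friction and masses are not known exactly. Their poses are not given: they have to be found in the camera images.
- carrier: Target: open-topped cold carrier, blue outside, white inside, fixed to the counter, 194 (x) x 164 (y) x 96 mm high. Walls 12 mm, floor 10 mm thick: inside 170 (x) x 140 (y) x 86 mm deep. Origin at the centre of its underside, on the counter; x along its long side, z up.
- pack_mid (a point): Centre (half-way up) of the loose cold pack: a flat rigid blue brick 120 (x) x 50 (y) x 28 mm high, three lighter patches on top, a small white cap sticking out 6 mm at its +x end; about 160 g. x along its length, z up. Belongs mid-floor in the carrier, its x along the carrier's x, either way round.
- tray_mid (a point): Centre (half-way up) of the loose shallow yellow tray, 128 (x) x 58 (y) x 12 mm high, lying open side up; walls and floor 2.5 mm thick (inside 123 x 53 mm); about 60 g. x along its length, z up. Can be gripped across its outside width. Belongs centred on the cold pack, lengthwise like it, either way round; it overhangs the pack by 4 mm on every side.
- carton_mid (a point): Centre (half-way up) of the loose white medicine carton, 100 (x) x 40 (y) x 44 mm high, with green and red bands; about 120 g. x along its length, z up. Belongs on the tray's floor, lengthwise, either way round, same side up as at the start. Beside it in the tray there are 6.5 mm, too little for fingers: keep the fingertips at least 12 mm above its underside.
- lid_grip (a point): Centre of the red grip bar (90 x, 16 y, 30 mm high) on the loose white lid, about 300 g: slab 194 (x) x 164 (y) x 14 mm, under it a plug 154 x 124 x 6 mm that enters the carrier with 8 mm to spare each side. This point is 35 mm above the plug's underside (on which it lies at first), 15 mm below the bar's top; 125 mm above the counter when home, either way round. z up.
- bottle_a_mid (a point): Bystander, leave alone: middle of an amber glass bottle with a black cap, 52 mm across, 100 mm high, standing on the counter.
- bottle_b_mid (a point): Bystander, leave alone: middle of an amber jar with a white cap, 56 mm across, 85 mm high, standing on the counter.
There are look-alikes about, which are no part of the job. What is shaped like the part that bears carton_mid but turquoise is not meant. Several things look just like the part that bears pack_mid: the one meant starts farthest from the robot's base.

How it is judged:
By the outcome, as a careful person would: the job done as asked, in the order asked, and still so for the second after the job is handed in, with the robot touching nothing.
It also fails if it takes over 125 s, if anything falls off the work surface, if the arm or the gripper's body presses on something with over 40 N, if the wrist force passes 120 N, or if a joint passes its speed limit or range.

## Robot

A 7-joint arm with a two-finger parallel gripper is mounted at the origin on the work surface. World frame = base frame: x ahead of the robot, y to its left, z up, the work surface at z = 0. Lengths are in m, angles in rad, forces in N, time in s.
With the tool pointing down it reaches from about 0.425 to 0.875 m from the base axis. Payload 4.7 kg.
Tool frame: the origin (TCP) lies on the centre line of the jaws, within the pads' length; the fingertips stand ahead of it and the grasp point (between the pads) lies 2 mm behind it (nose_length is the z of the fingertips in the tool frame, in m); z points along the fingers, y is the line along which they close (so a half turn about z gives the same grasp; the last joint's range is limited). The gripper opens to 87 mm and grips with 3 to 60 N. Pads are 19 mm wide; open, the fingers measure 117 mm over their backs; the gripper's body (75 mm by 190 mm) begins 51 mm behind the grasp point.
Start: joints at [-1.244, 0.321, -0.07, 1.45, 0.023, 1.371, -0.057], TCP at [0.2, 0.618, 0.24] pointing down, gripper open.
Joint ranges: [-2.86, 2.86], [-0.3, 2.09], [-1.38, 1.24], [0.06, 2.45], [-1.56, 4.7], [0.09, 2.05], [-2.69, 2.69]. Speed limits (rad/s): [2.57, 2.57, 3.14, 3.14, 3.14, 3.14, 3.14].

## Interface

Orientations are given as a rotation vector (axis times angle).
In Python, from bench import * gives the robot as it stands.
- The arm moves only by the tool send_rows, never from a script. Its arguments are lists of equal length, an entry for each row: "xyz": the shift along the tool's x, y, z in mm, a list of three; "dr": the turn, a rotation vector about the tool's x, y, z in rad, a list of three. A call has exactly 10 rows; each row is the pose to reach, as a shift and turn from the pose commanded when the call began, along the tool's axes at that moment; what a row does not reach only later rows make up. A row lasts 1/12 s, in which the tool goes at most 41.7 mm and 7.16 degrees, less where a joint would pass 70% of its speed; a pose out of reach is approached as far as the arm can. A call with a gripper value outside its range is refused whole. "jaw" is the finger opening in mm, from 0 to 87, set as the call begins (left out, the last holds). The fingers move at their own pace and stop on an object; "grip_force" is the grip in N (left out, the last holds). Time passes only in rows, so rows that repeat a pose let the fingers close, or fill a call up. It gives the time, the measured TCP pose, the force, the opening and the grip force at its end, in the units of the state.
- get_state(): the state, without advancing time (a new reading comes with each control period).
- get_image(name): name is "scene" or "top"; returns the picture (480x640x3 uint8, red, green, blue); there is no depth.
- calibration(name): a dict with "vfov" (degrees; the focal length in pixels is half the picture's height over the tangent of half this angle, whatever the lens; pixels are square), "cx", "cy" (the principal point, pixels), "k1" (the pictures are not rectified: a ray, as slopes to the right and down, at radius r is drawn at 1 + k1 r^2 times it, then the intrinsics apply), "rvec" (rotation vector, rad) and "tvec" (3), from world to camera coordinates, as OpenCV has them. Camera axes: x right, y down, z forward; pixel columns grow to the right and rows downward; lengths in m; the calibration is good to about 2 mm. A picture is of the moment at which its call begins. calibration takes no time and is no camera call.
- close_job(): hands the job in; it is judged then, once.
The state is a dict: "time": time; "joint_positions": joint angles; "qd": joint speeds; "joint_torque": joint torques, N m; "position": TCP position; "tool_rot": TCP orientation; "ft_force": force on the tool from outside, world axes, zero at the start; "torque": the same for the moment, N m; "grip_width": opening from 0.0 (shut) to 1.0 (fully open); "grip_force": force on a finger pad.
Only numpy, scipy, OpenCV 4.12 (cv2) and the standard library are available. Lean on these libraries where they do the work, as an engineer would, in place of code of your own. Each camera call takes 0.05 s, during which the arm holds its last target. There are 200 camera calls.

## Working session

There is one attempt and no reset: what is moved stays moved. The work goes in short steps, Python scripts to look and compute and a tool call to move; the robot and the scene stay as the last step left them, time stands still between calls to the robot, and variables do not carry over. Pictures are saved under pics/ and viewed, at most 14 in all, crops included, and the job is handed in when it is done.

Besides the shell and the picture viewer there is one more tool, called after ">>>" as name(argument=value, ...), one argument or row to a line, values as JSON. send_rows: Moves the arm, as the interface text tells. Its arguments: {"type":"object","properties":{"xyz":{"type":"array"},"dr":{"type":"array"},"jaw":{"type":"number"},"grip_force":{"type":"number"}},"required":["xyz","dr"]}

```bash
ls; mkdir -p pics; python3 - <<'E'
from bench import *
import cv2
s=get_state()
for k in s: print(k,s[k])
for n in("scene","top"):
    print(n,calibration(n)); cv2.imwrite(f"pics/{n}0.png",get_image(n)[:,:,::-1])
E
```

```text
pics
time 0.0
joint_positions [-1.24390402  0.32183059 -0.07009443  1.45164626  0.02261342  1.37079524
 -0.05687104]
qd [-2.10187888e-03  7.12090354e-04 -2.21726160e-04  3.87247076e-04
 -5.44022256e-05 -1.30645778e-03 -1.74452904e-03]
joint_torque [-1.10309054e-03 -4.91293752e+01 -4.04074648e-01 -3.12528706e+01
 -6.37110136e-02  4.33849054e-02  1.86308657e-04]
position [0.19990373 0.61796242 0.23847106]
tool_rot [-4.89193051e-01 -3.10307916e+00  2.95722566e-03]
ft_force [-0.41961926  0.78259179  1.25947463]
torque [0.01579661 0.00430569 0.05319482]
grip_force 0.0
grip_width 0.9995146160078912
scene {'vfov': 44.124799932382196, 'cx': 318.1336811563991, 'cy': 238.57806331950184, 'k1': 0.06566094370175878, 'rvec': array([ 0.74201537,  2.69393804, -0.97942883]), 'tvec': array([ 0.4547746 , -0.16315816,  1.42798946])}
top {'vfov': 54.02864933830921, 'cx': 325.6483201348698, 'cy': 237.15606324620816, 'k1': -0.0645576340240391, 'rvec': array([ 2.13674558, -2.14455295,  0.11693434]), 'tvec': array([0.01098331, 0.55930757, 0.87262086])}
```

View pics/scene0.png

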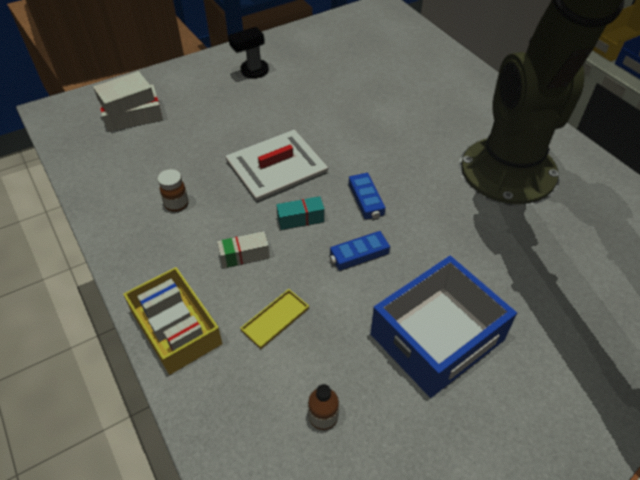

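View pics/top0.png

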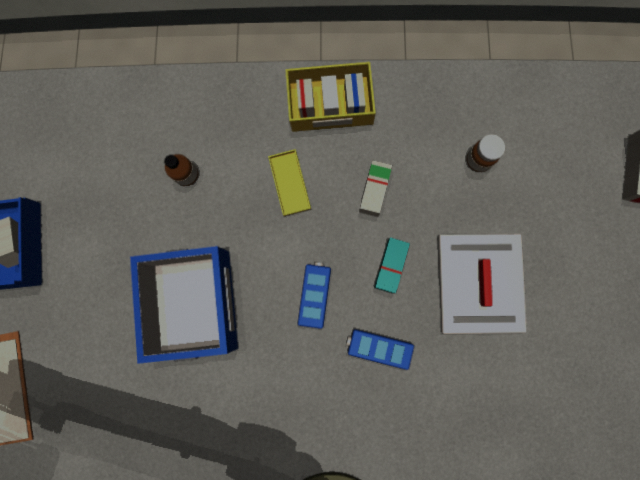

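```bash
python3 - <<'E'
import cv2
def crop(src,x0,y0,w,h,k,out):
    im=cv2.imread(f"pics/{src}.png")[y0:y0+h,x0:x0+w]
    im=cv2.resize(im,None,fx=k,fy=k,interpolation=cv2.INTER_CUBIC)
    for i in range(0,w,20):
        cv2.line(im,(int(i*k),0),(int(i*k),6),(0,255,255),1); cv2.putText(im,str(x0+i),(int(i*k),16),0,.33,(0,255,255),1)
    for i in range(0,h,20):
        cv2.line(im,(0,int(i*k)),(6,int(i*k)),(0,255,255),1); cv2.putText(im,str(y0+i),(8,int(i*k)+4),0,.33,(0,255,255),1)
    cv2.imwrite(f"pics/{out}.png",im)
crop("top0",125,140,210,230,2.6,"A");crop("top0",295,140,240,230,2.6,"B")
crop("scene0",215,120,310,280,2.1,"C")
E
```

```text
(no output)
```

View pics/A.png

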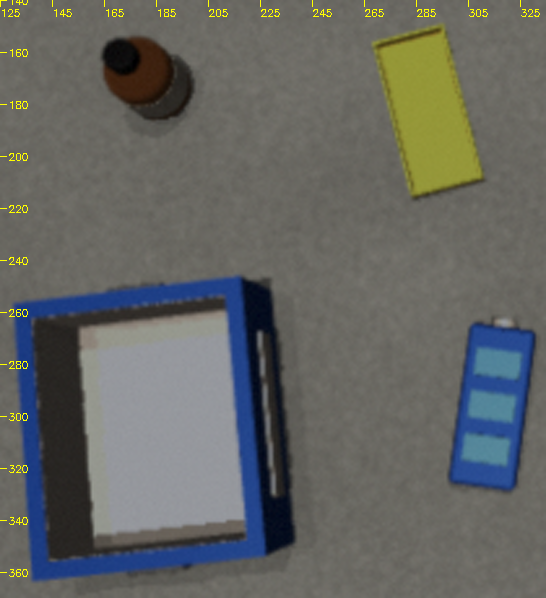

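View pics/B.png

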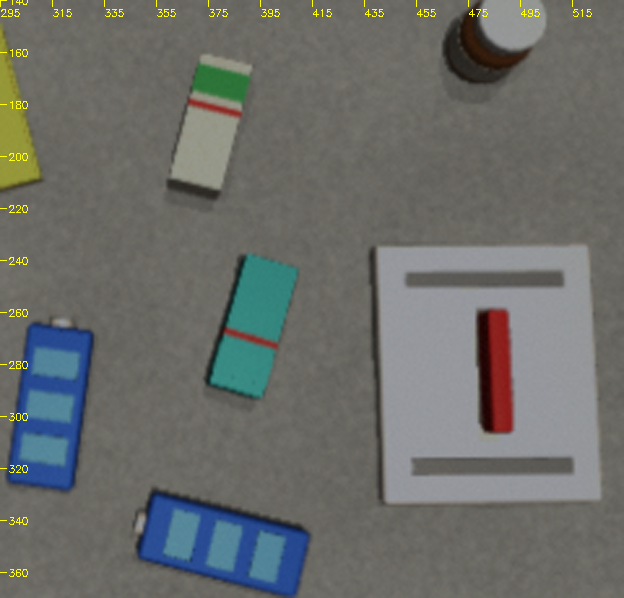

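View pics/C.png

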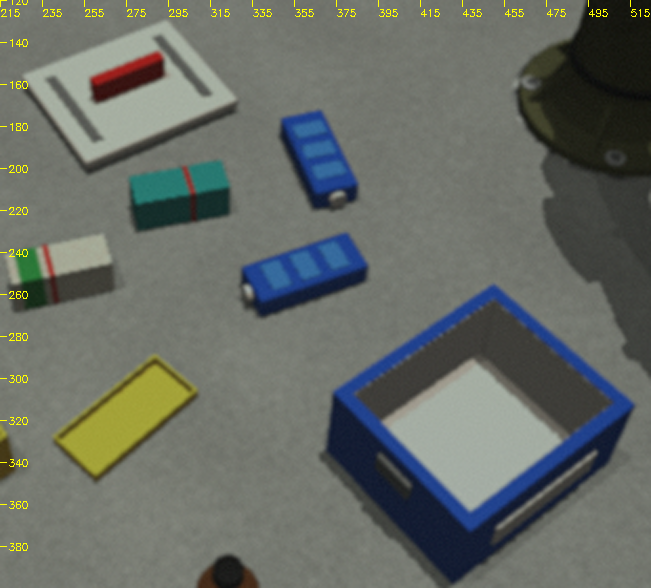

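```bash
cat > h.py <<'E'
import numpy as np, cv2
from bench import *
from scipy.optimize import least_squares
C={n:calibration(n) for n in("scene","top")}
def proj(n,P):
    c=C[n]; f=240/np.tan(np.radians(c["vfov"]/2))
    K=np.array([[f,0,c["cx"]],[0,f,c["cy"]],[0,0,1]])
    return cv2.projectPoints(np.float64(P).reshape(-1,1,3),c["rvec"],c["tvec"],K,np.array([c["k1"],0,0,0]))[0][:,0]
def plane(n,uv,z):
    c=C[n]; f=240/np.tan(np.radians(c["vfov"]/2))
    K=np.array([[f,0,c["cx"]],[0,f,c["cy"]],[0,0,1]])
    p=cv2.undistortPoints(np.float64(uv).reshape(-1,1,2),K,np.array([c["k1"],0,0,0]))[:,0]
    R=cv2.Rodrigues(c["rvec"])[0]; o=-R.T@c["tvec"]; d=np.c_[p,np.ones(len(p))]@R
    return o+d*((z-o[2])/d[:,2])[:,None]
def rect(v,L,W):
    x,y,a,z=v; c,s=np.cos(a),np.sin(a)
    return np.array([[x+c*i-s*j,y+s*i+c*j,z] for i,j in((L/2,W/2),(-L/2,W/2),(-L/2,-W/2),(L/2,-W/2))])
def fit(views,L,W,z):
    """views: {cam: 4x2 top-face corners}; fits x,y,yaw,ztop"""
    best=None
    P=plane("top",views["top"],z); m=P.mean(0)
    def res(v):
        r=[]
        for n,uv in views.items():
            q=proj(n,rect(v,L,W)); d=np.linalg.norm(q[:,None]-uv[None],axis=2)
            r.append((q-uv[d.argmin(1)]).ravel())
        return np.concatenate(r)
    for a in np.arange(0,np.pi,.3):
        s=least_squares(res,[m[0],m[1],a,z])
        if best is None or s.cost<best.cost: best=s
    return best.x,np.sqrt(2*best.cost/16)
E
cat > m.py <<'E'
from h import *
A=lambda *p:np.array(p)/2.6+[125,140]
B=lambda *p:np.array(p)/2.6+[295,140]
S=lambda *p:np.array(p)/2.1+[215,120]
O=dict(
carrier=(A((15,303),(241,277),(266,554),(33,580)),S((493,285),(633,404),(470,531),(334,394)),.194,.164,.096),
pack=(A((474,324),(535,332),(514,490),(450,481)),S((242,268),(347,233),(367,265),(261,302)),.12,.05,.028),
tray=(A((373,44),(442,26),(484,180),(412,197)),S((54,437),(155,356),(197,393),(97,479)),.128,.058,.012),
carton=(B((202,54),(252,66),(220,190),(168,180)),S((7,252),(105,235),(114,264),(14,282)),.1,.04,.044),
lid=(B((376,247),(587,245),(601,499),(384,502)),S((24,74),(166,20),(237,102),(88,163)),.194,.164,.02),
bar=(B((488,310),(508,310),(512,432),(493,432)),S((91,78),(161,52),(164,62),(93,88)),.09,.016,.05))
for k,(t,s,L,W,z) in O.items():
    v,e=fit(dict(top=t,scene=s),L,W,z)
    print(k,v.round(4),"deg",np.degrees(v[2]).round(1),"rms",e.round(2))
    for n,u in(("top",t),("scene",s)): print("  ",n,plane(n,u,z).mean(0).round(4))
print(plane("top",[[380,348]],.028))
E
python3 m.py
```

```text
carrier [0.4304 0.2754 0.1178 0.0927] deg 6.8 rms 0.49
   top [0.431  0.2741 0.096 ]
   scene [0.4316 0.2769 0.096 ]
pack [0.4455 0.0308 3.004  0.0223] deg 172.1 rms 0.74
   top [0.446  0.0304 0.028 ]
   scene [0.4476 0.0347 0.028 ]
tray [0.6761 0.0835 0.2557 0.0054] deg 14.7 rms 0.37
   top [0.6746 0.0828 0.012 ]
   scene [0.6777 0.0874 0.012 ]
carton [ 0.6565 -0.0893  2.8665  0.0423] deg 164.2 rms 0.54
   top [ 0.6566 -0.0894  0.044 ]
   scene [ 0.6565 -0.0875  0.044 ]
lid [ 0.4696 -0.2972  3.1438  0.015 ] deg 180.1 rms 0.77
   top [ 0.4701 -0.2957  0.02  ]
   scene [ 0.4708 -0.2927  0.02  ]
bar [ 0.4697 -0.2978 -0.0148  0.0428] deg -0.8 rms 0.64
   top [ 0.4698 -0.2958  0.05  ]
   scene [ 0.4725 -0.2901  0.05  ]
[[ 0.34791459 -0.09353901  0.028     ]]
```

```bash
python3 - <<'E'
import bench
print([k for k in dir(bench) if k[0]!='_']); print(getattr(bench,'nose_length',None))
from scipy.spatial.transform import Rotation as R
print(R.from_rotvec(bench.get_state()['tool_rot']).as_matrix().round(4))
print(bench.get_state()['time'])
E
```

```text
['MotionError', 'calibration', 'close_job', 'get_image', 'get_state', 'nose_length']
0.017
[[-9.515e-01  3.077e-01 -4.000e-04]
 [ 3.077e-01  9.515e-01 -1.700e-03]
 [-1.000e-04 -1.700e-03 -1.000e+00]]
0.1
```

```bash
cat > go.py <<'E'
# usage: go.py x y z yawdeg  (mm) -> total tool-frame shift and turn, and smooth rows
import sys
from bench import *
import numpy as np
from scipy.spatial.transform import Rotation as R
def go(x,y,z,yaw,rows=True):
    s=get_state(); Rm=R.from_rotvec(s["tool_rot"]).as_matrix(); p=s["position"]*1000
    best=None
    for k in(90,-90):
        a=np.radians(yaw+k); ty=np.array([np.cos(a),np.sin(a),0]); tz=np.array([0,0,-1.])
        dr=R.from_matrix(Rm.T@np.c_[np.cross(ty,tz),ty,tz]).as_rotvec()
        if best is None or np.linalg.norm(dr)<np.linalg.norm(best): best=dr
    d=Rm.T@(np.array([x,y,z])-p)
    print("t",s["time"].round(2),"at",p.round(1),"F",s["ft_force"].round(1),"w",round(s["grip_width"]*87,1),"gf",round(float(s["grip_force"]),1))
    print("shift",d.round(1),"dr",best.round(3))
    if rows:
        f=np.array([.04,.14,.28,.44,.6,.75,.88,.96,1,1])
        print([[round(float(i),1) for i in d*k] for k in f]); print([[round(float(i),3) for i in best*k] for k in f])
if __name__=="__main__": go(*map(float,sys.argv[1:5]))
E
python3 go.py 450 320 239 -8
```

```text
Traceback (most recent call last):
  File "go.py", line 19, in <module>
    if __name__=="__main__": go(*map(float,sys.argv[1:5]))
                             ~~^^^^^^^^^^^^^^^^^^^^^^^^^^^
  File "go.py", line 14, in go
    print("t",s["time"].round(2),"at",p.round(1),"F",s["ft_force"].round(1),"w",round(s["grip_width"]*87,1),"gf",round(float(s["grip_force"]),1))
              ^^^^^^^^^^^^^^^
AttributeError: 'float' object has no attribute 'round'
```

```bash
sed -i 's/s\["time"\].round(2)/round(s["time"],2)/' go.py; python3 go.py 450 320 239 -8
```

```text
t 0.1 at [199.9 618.  238.6] F [-0.3 -0.7  0.6] w 86.9 gf 0.0
shift [-329.6 -206.6   -0. ] dr [-0.002 -0.    -0.173]
[[-13.2, -8.3, -0.0], [-46.1, -28.9, -0.0], [-92.3, -57.8, -0.0], [-145.0, -90.9, -0.0], [-197.8, -124.0, -0.0], [-247.2, -155.0, -0.0], [-290.1, -181.8, -0.0], [-316.4, -198.3, -0.0], [-329.6, -206.6, -0.0], [-329.6, -206.6, -0.0]]
[[-0.0, -0.0, -0.007], [-0.0, -0.0, -0.024], [-0.0, -0.0, -0.048], [-0.001, -0.0, -0.076], [-0.001, -0.0, -0.104], [-0.001, -0.0, -0.13], [-0.002, -0.0, -0.152], [-0.002, -0.0, -0.166], [-0.002, -0.0, -0.173], [-0.002, -0.0, -0.173]]
```

>>> send_rows(
  xyz=[
    [-20, -12, 0],
    [-52, -32, 0],
    [-86, -54, 0],
    [-120, -75, 0],
    [-154, -97, 0],
    [-188, -118, 0],
    [-222, -139, 0],
    [-256, -160, 0],
    [-290, -182, 0],
    [-315, -197, 0],
  ],
  dr=[
    [0, 0, -0.01],
    [0, 0, -0.03],
    [0, 0, -0.05],
    [0, 0, -0.07],
    [0, 0, -0.09],
    [0, 0, -0.11],
    [0, 0, -0.13],
    [0, 0, -0.15],
    [0, 0, -0.17],
    [0, 0, -0.173],
  ],
  jaw=80,
)

```text
time: 0.93
position: [0.4414, 0.33, 0.2394]
tool_rot: [0.224, 3.133, -0.002]
ft_force: [-0.1, 0.6, -0.4]
grip_width: 0.921
grip_force: 0.0
```

```bash
python3 go.py 446.5 32 130 -8
```

```text
t 0.93 at [441.4 330.  239.4] F [-0.1  0.6 -0.4] w 80.2 gf 0.0
shift [ -47.3 -294.1  109.8] dr [-0.001  0.001 -0.003]
[[-1.9, -11.8, 4.4], [-6.6, -41.2, 15.4], [-13.2, -82.4, 30.7], [-20.8, -129.4, 48.3], [-28.4, -176.5, 65.9], [-35.5, -220.6, 82.4], [-41.6, -258.8, 96.6], [-45.4, -282.4, 105.4], [-47.3, -294.1, 109.8], [-47.3, -294.1, 109.8]]
[[-0.0, 0.0, -0.0], [-0.0, 0.0, -0.0], [-0.0, 0.0, -0.001], [-0.001, 0.0, -0.001], [-0.001, 0.0, -0.002], [-0.001, 0.001, -0.002], [-0.001, 0.001, -0.003], [-0.001, 0.001, -0.003], [-0.001, 0.001, -0.003], [-0.001, 0.001, -0.003]]
```

>>> send_rows(
  xyz=[
    [-2, -14, 0],
    [-7, -45, 0],
    [-13, -82, 0],
    [-19, -120, 0],
    [-26, -158, 0],
    [-32, -196, 0],
    [-38, -234, 20],
    [-43, -268, 45],
    [-47, -288, 72],
    [-47, -294, 90],
  ],
  dr=[
    [0, 0, 0],
    [0, 0, 0],
    [0, 0, 0],
    [0, 0, 0],
    [0, 0, 0],
    [0, 0, 0],
    [0, 0, 0],
    [0, 0, 0],
    [0, 0, 0],
    [0, 0, 0],
  ],
)

```text
time: 1.77
position: [0.4432, 0.0324, 0.1474]
tool_rot: [-0.227, -3.132, 0.001]
ft_force: [-0.7, 0.8, -0.0]
grip_width: 0.92
grip_force: 0.0
```

```bash
python3 go.py 446.5 32 130 -8; python3 - <<'E'
from h import *
for n in("top","scene"): cv2.imwrite(f"pics/{n}1.png",get_image(n)[:,:,::-1])
a=cv2.imread("pics/top1.png")[170:400,230:400]; b=cv2.imread("pics/scene1.png")[170:320,300:430]
a=cv2.resize(a,None,fx=2.5,fy=2.5,interpolation=2); b=cv2.resize(b,(370,427),interpolation=2)
o=np.zeros((575,800,3),np.uint8); o[:575,:425]=a; o[:427,430:]=b; cv2.imwrite("pics/p1.png",o)
s=get_state()["position"]
for n in("top","scene"): print(n,proj(n,[s+[0,0,.017]*np.array(-1),s+[-.0,0,-.019+.0]]))
E
```

```text
t 1.77 at [443.2  32.4 147.4] F [-0.7  0.8 -0. ] w 80.0 gf 0.0
shift [-3.3  0.1 17.4] dr [-0.001 -0.002 -0.005]
[[-0.1, 0.0, 0.7], [-0.5, 0.0, 2.4], [-0.9, 0.0, 4.9], [-1.5, 0.1, 7.7], [-2.0, 0.1, 10.5], [-2.5, 0.1, 13.1], [-2.9, 0.1, 15.3], [-3.2, 0.1, 16.7], [-3.3, 0.1, 17.4], [-3.3, 0.1, 17.4]]
[[-0.0, -0.0, -0.0], [-0.0, -0.0, -0.001], [-0.0, -0.0, -0.001], [-0.0, -0.001, -0.002], [-0.001, -0.001, -0.003], [-0.001, -0.001, -0.004], [-0.001, -0.002, -0.005], [-0.001, -0.002, -0.005], [-0.001, -0.002, -0.005], [-0.001, -0.002, -0.005]]
top [[309.25112476 298.2514633 ]
 [309.32040928 298.2568094 ]]
scene [[365.47361041 213.22692118]
 [365.41199146 213.9128936 ]]
```

View pics/p1.png

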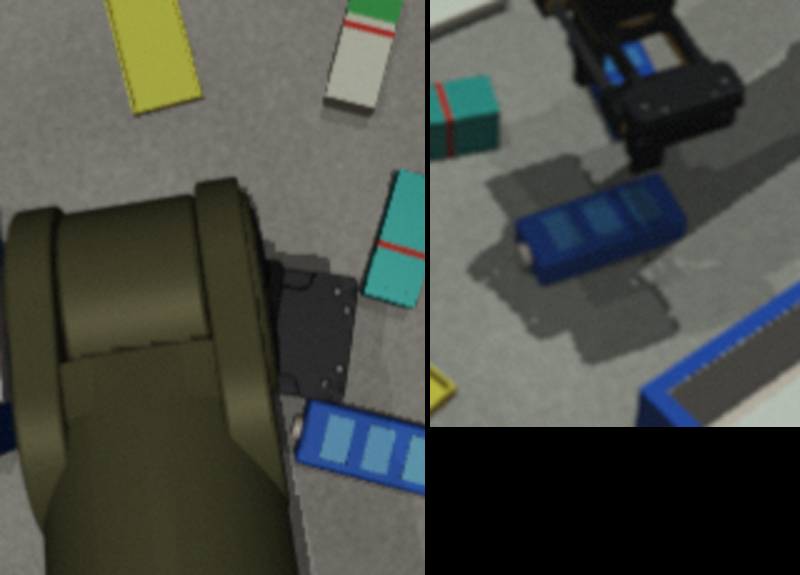

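>>> send_rows(
  xyz=[
    [-1, 0, 8],
    [-2, 0, 25],
    [-3, 0, 45],
    [-3.5, 0, 65],
    [-3.5, 0, 83],
    [-3.5, 0, 97],
    [-3.5, 0, 106],
    [-3.5, 0, 111],
    [-3.5, 0, 111.5],
    [-3.5, 0, 111.5],
  ],
  dr=[
    [0, 0, 0],
    [0, 0, 0],
    [0, 0, 0],
    [0, 0, 0],
    [0, 0, 0],
    [0, 0, 0],
    [0, 0, 0],
    [0, 0, 0],
    [0, 0, 0],
    [0, 0, 0],
  ],
)

```text
time: 2.7
position: [0.4489, 0.0366, 0.0386]
tool_rot: [0.218, 3.133, 0.001]
ft_force: [0.3, 0.4, 0.7]
grip_width: 0.921
grip_force: 0.0
```

>>> send_rows(
  xyz=[
    [0, 0, 0],
    [0, 0, 0],
    [0, 0, 0],
    [0, 0, 0],
    [0, 0, 0],
    [0, 0, 0],
    [0, 0, 0],
    [0, 0, 0],
    [0, 0, 0],
    [0, 0, 0],
  ],
  dr=[
    [0, 0, 0],
    [0, 0, 0],
    [0, 0, 0],
    [0, 0, 0],
    [0, 0, 0],
    [0, 0, 0],
    [0, 0, 0],
    [0, 0, 0],
    [0, 0, 0],
    [0, 0, 0],
  ],
  jaw=40,
  grip_force=25,
)

```text
time: 3.53
position: [0.4483, 0.0355, 0.0383]
tool_rot: [0.22, 3.134, -0.0]
ft_force: [-0.3, -3.0, 5.0]
grip_width: 0.571
grip_force: 25.0
```

```bash
python3 go.py 446.5 32 36 -8; python3 - <<'E'
from h import *
cv2.imwrite("pics/scene2.png",cv2.resize(get_image("scene")[170:320,300:430,::-1],None,fx=4,fy=4,interpolation=2))
E
```

```text
t 3.53 at [448.3  35.5  38.3] F [-0.3 -3.   5. ] w 49.7 gf 25.0
shift [ 1.3 -3.8  2.3] dr [-0.  0. -0.]
[[0.1, -0.2, 0.1], [0.2, -0.5, 0.3], [0.4, -1.1, 0.6], [0.6, -1.7, 1.0], [0.8, -2.3, 1.4], [1.0, -2.8, 1.7], [1.2, -3.3, 2.0], [1.3, -3.6, 2.2], [1.3, -3.8, 2.3], [1.3, -3.8, 2.3]]
[[-0.0, 0.0, -0.0], [-0.0, 0.0, -0.0], [-0.0, 0.0, -0.0], [-0.0, 0.0, -0.0], [-0.0, 0.0, -0.0], [-0.0, 0.0, -0.0], [-0.0, 0.0, -0.0], [-0.0, 0.0, -0.0], [-0.0, 0.0, -0.0], [-0.0, 0.0, -0.0]]
```

View pics/scene2.png

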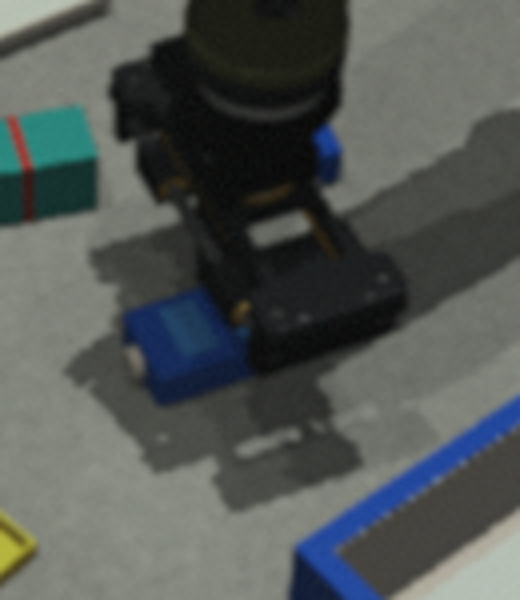

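>>> send_rows(
  xyz=[
    [0, 0, -4],
    [0, 0, -14],
    [0, 0, -30],
    [0, 0, -50],
    [0, 0, -72],
    [0, 0, -95],
    [0, 0, -115],
    [0, 0, -130],
    [0, 0, -138],
    [0, 0, -140],
  ],
  dr=[
    [0, 0, 0],
    [0, 0, 0],
    [0, 0, 0],
    [0, 0, 0],
    [0, 0, 0],
    [0, 0, 0],
    [0, 0, 0],
    [0, 0, 0],
    [0, 0, 0],
    [0, 0, 0],
  ],
  grip_force=30,
)

```text
time: 4.42
position: [0.449, 0.0365, 0.1798]
tool_rot: [0.219, 3.131, 0.003]
ft_force: [-0.3, -0.1, -1.1]
grip_width: 0.569
grip_force: 30.0
```

```bash
python3 go.py 433 277 170 6.8
```

```text
t 4.42 at [449.   36.5 179.8] F [-0.3 -0.1 -1.1] w 49.5 gf 30.0
shift [ 49.3 235.9  10.1] dr [ 0.002  0.003 -0.258]
[[2.0, 9.4, 0.4], [6.9, 33.0, 1.4], [13.8, 66.1, 2.8], [21.7, 103.8, 4.4], [29.6, 141.6, 6.1], [37.0, 177.0, 7.6], [43.4, 207.6, 8.9], [47.3, 226.5, 9.7], [49.3, 235.9, 10.1], [49.3, 235.9, 10.1]]
[[0.0, 0.0, -0.01], [0.0, 0.0, -0.036], [0.0, 0.001, -0.072], [0.001, 0.001, -0.114], [0.001, 0.002, -0.155], [0.001, 0.002, -0.194], [0.001, 0.003, -0.227], [0.001, 0.003, -0.248], [0.002, 0.003, -0.258], [0.002, 0.003, -0.258]]
```

>>> send_rows(
  xyz=[
    [2, 9, 0],
    [7, 33, 1],
    [14, 66, 3],
    [22, 104, 4],
    [30, 142, 6],
    [37, 177, 8],
    [43, 208, 9],
    [47, 226, 10],
    [49, 236, 10],
    [49, 236, 10],
  ],
  dr=[
    [0, 0, -0.01],
    [0, 0, -0.036],
    [0, 0, -0.072],
    [0, 0, -0.114],
    [0, 0, -0.155],
    [0, 0, -0.194],
    [0, 0, -0.227],
    [0, 0, -0.248],
    [0, 0, -0.258],
    [0, 0, -0.258],
  ],
)

```text
time: 5.25
position: [0.4315, 0.2781, 0.167]
tool_rot: [0.191, -3.134, 0.001]
ft_force: [0.1, -0.0, -1.0]
grip_width: 0.569
grip_force: 30.0
```

>>> send_rows(
  xyz=[
    [0, 0, 0],
    [0, 0, 0],
    [0, 0, 0],
    [0, 0, 0],
    [0, 0, 0],
    [0, 0, 0],
    [0, 0, 0],
    [0, 0, 0],
    [0, 0, 0],
    [0, 0, 0],
  ],
  dr=[
    [0, 0, 0],
    [0, 0, 0],
    [0, 0, 0],
    [0, 0, 0],
    [0, 0, 0],
    [0, 0, 0],
    [0, 0, 0],
    [0, 0, 0],
    [0, 0, 0],
    [0, 0, 0],
  ],
)

```text
time: 6.08
position: [0.4325, 0.2765, 0.1681]
tool_rot: [-0.186, 3.136, 0.0]
ft_force: [0.2, -0.7, -1.1]
grip_width: 0.566
grip_force: 30.0
```

```bash
python3 go.py 433 277 100 6.8|head -2; python3 - <<'E'
from h import *
for n in("top","scene"): cv2.imwrite(f"pics/{n}3.png",get_image(n)[:,:,::-1])
cv2.imwrite("pics/s3.png",cv2.resize(cv2.imread("pics/scene3.png")[200:400,350:550],None,fx=3,fy=3,interpolation=2))
E
```

```text
t 6.08 at [432.5 276.5 168.1] F [ 0.2 -0.7 -1.1] w 49.3 gf 30.0
shift [-0.5  0.5 68.1] dr [ 0.  0. -0.]
```

View pics/s3.png

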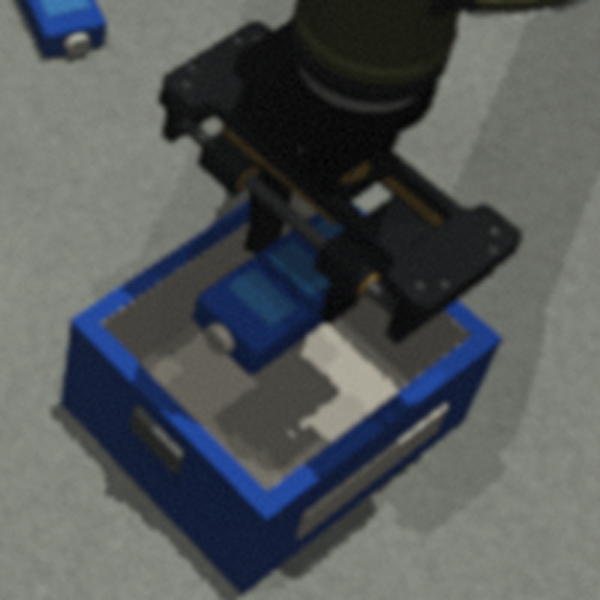

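>>> send_rows(
  xyz=[
    [0, 0, 5],
    [0, 0, 18],
    [0, 0, 36],
    [0, 0, 56],
    [0, 0, 76],
    [0, 0, 93],
    [0, 0, 106],
    [0, 0, 113],
    [0, 0, 116],
    [0, 0, 117],
  ],
  dr=[
    [0, 0, 0],
    [0, 0, 0],
    [0, 0, 0],
    [0, 0, 0],
    [0, 0, 0],
    [0, 0, 0],
    [0, 0, 0],
    [0, 0, 0],
    [0, 0, 0],
    [0, 0, 0],
  ],
)

```text
time: 7.02
position: [0.4325, 0.2764, 0.0507]
tool_rot: [0.186, -3.136, 0.001]
ft_force: [-0.0, 0.5, -2.1]
grip_width: 0.571
grip_force: 30.0
```

>>> send_rows(
  xyz=[
    [0, 0, 0],
    [0, 0, 0],
    [0, 0, 0],
    [0, 0, 0],
    [0, 0, 0],
    [0, 0, 0],
    [0, 0, 0],
    [0, 0, 0],
    [0, 0, 0],
    [0, 0, 0],
  ],
  dr=[
    [0, 0, 0],
    [0, 0, 0],
    [0, 0, 0],
    [0, 0, 0],
    [0, 0, 0],
    [0, 0, 0],
    [0, 0, 0],
    [0, 0, 0],
    [0, 0, 0],
    [0, 0, 0],
  ],
)

```text
time: 7.85
position: [0.4325, 0.2765, 0.0511]
tool_rot: [-0.186, 3.136, 0.0]
ft_force: [0.1, -0.9, -1.8]
grip_width: 0.57
grip_force: 30.0
```

Lower 2 mm more, then open to 66 mm.

>>> send_rows(
  xyz=[
    [0, 0, 0.5],
    [0, 0, 1],
    [0, 0, 1.5],
    [0, 0, 2],
    [0, 0, 2.5],
    [0, 0, 2.5],
    [0, 0, 2.5],
    [0, 0, 2.5],
    [0, 0, 2.5],
    [0, 0, 2.5],
  ],
  dr=[
    [0, 0, 0],
    [0, 0, 0],
    [0, 0, 0],
    [0, 0, 0],
    [0, 0, 0],
    [0, 0, 0],
    [0, 0, 0],
    [0, 0, 0],
    [0, 0, 0],
    [0, 0, 0],
  ],
)

```text
time: 8.68
position: [0.4326, 0.2765, 0.0486]
tool_rot: [-0.186, 3.136, 0.0]
ft_force: [0.1, 0.4, -1.9]
grip_width: 0.569
grip_force: 30.0
```

>>> send_rows(
  xyz=[
    [0, 0, 0],
    [0, 0, 0],
    [0, 0, 0],
    [0, 0, 0],
    [0, 0, 0],
    [0, 0, 0],
    [0, 0, 0],
    [0, 0, 0],
    [0, 0, 0],
    [0, 0, -2],
  ],
  dr=[
    [0, 0, 0],
    [0, 0, 0],
    [0, 0, 0],
    [0, 0, 0],
    [0, 0, 0],
    [0, 0, 0],
    [0, 0, 0],
    [0, 0, 0],
    [0, 0, 0],
    [0, 0, 0],
  ],
  jaw=66,
)

```text
time: 9.52
position: [0.4323, 0.2763, 0.0503]
tool_rot: [0.186, -3.136, 0.001]
ft_force: [-0.7, 0.2, -0.2]
grip_width: 0.759
grip_force: 0.0
```

>>> send_rows(
  xyz=[
    [0, 0, -5],
    [0, 0, -20],
    [0, 0, -42],
    [0, 0, -70],
    [0, 0, -100],
    [0, 0, -130],
    [0, 0, -155],
    [0, 0, -172],
    [0, 0, -180],
    [0, 0, -180],
  ],
  dr=[
    [0, 0, 0],
    [0, 0, 0],
    [0, 0, 0],
    [0, 0, 0],
    [0, 0, 0],
    [0, 0, 0],
    [0, 0, 0],
    [0, 0, 0],
    [0, 0, 0],
    [0, 0, 0],
  ],
)

```text
time: 10.35
position: [0.4335, 0.2771, 0.2329]
tool_rot: [-0.185, 3.133, 0.004]
ft_force: [0.9, 0.3, 0.5]
grip_width: 0.757
grip_force: 0.0
```

```bash
python3 go.py 676.5 86 230 14.7
```

```text
t 10.35 at [433.5 277.1 232.9] F [0.9 0.3 0.5] w 65.9 gf 0.0
shift [-218.8 -218.4    3.2] dr [ 0.002  0.004 -0.138]
[[-8.8, -8.7, 0.1], [-30.6, -30.6, 0.4], [-61.3, -61.2, 0.9], [-96.3, -96.1, 1.4], [-131.3, -131.1, 1.9], [-164.1, -163.8, 2.4], [-192.5, -192.2, 2.8], [-210.0, -209.7, 3.1], [-218.8, -218.4, 3.2], [-218.8, -218.4, 3.2]]
[[0.0, 0.0, -0.006], [0.0, 0.001, -0.019], [0.001, 0.001, -0.039], [0.001, 0.002, -0.061], [0.001, 0.002, -0.083], [0.002, 0.003, -0.104], [0.002, 0.003, -0.122], [0.002, 0.004, -0.133], [0.002, 0.004, -0.138], [0.002, 0.004, -0.138]]
```

>>> send_rows(
  xyz=[
    [-8, -8, 0],
    [-30, -30, 0],
    [-58, -58, 1],
    [-87, -87, 1],
    [-116, -116, 2],
    [-145, -145, 2],
    [-174, -174, 3],
    [-200, -200, 3],
    [-215, -215, 3],
    [-219, -218.5, 3],
  ],
  dr=[
    [0, 0, -0.006],
    [0, 0, -0.019],
    [0, 0, -0.039],
    [0, 0, -0.055],
    [0, 0, -0.073],
    [0, 0, -0.092],
    [0, 0, -0.11],
    [0, 0, -0.127],
    [0, 0, -0.138],
    [0, 0, -0.138],
  ],
  jaw=82,
)

```text
time: 11.18
position: [0.6774, 0.0797, 0.2247]
tool_rot: [0.392, -3.114, 0.006]
ft_force: [-0.8, -0.5, -0.6]
grip_width: 0.946
grip_force: 0.0
```

```bash
python3 - <<'E'
from h import *
for n in("top","scene"): cv2.imwrite(f"pics/{n}4.png",get_image(n)[:,:,::-1])
a=cv2.imread("pics/top4.png")[240:370,125:245]; b=cv2.imread("pics/scene4.png")[250:400,365:525]
o=np.zeros((420,800,3),np.uint8); a=cv2.resize(a,None,fx=3.2,fy=3.2,interpolation=2); b=cv2.resize(b,None,fx=2.5,fy=2.5,interpolation=2)
o[:a.shape[0],:a.shape[1]]=a; o[:b.shape[0],400:400+b.shape[1]]=b; cv2.imwrite("pics/p4.png",o)
E
python3 go.py 676.5 86 230 14.7 | head -2
```

```text
t 11.28 at [675.5  83.7 225.2] F [-0.6  0.3 -0.3] w 81.5 gf 0.0
shift [-1.5  2.  -4.8] dr [-0.    -0.004 -0.003]
```

View pics/p4.png

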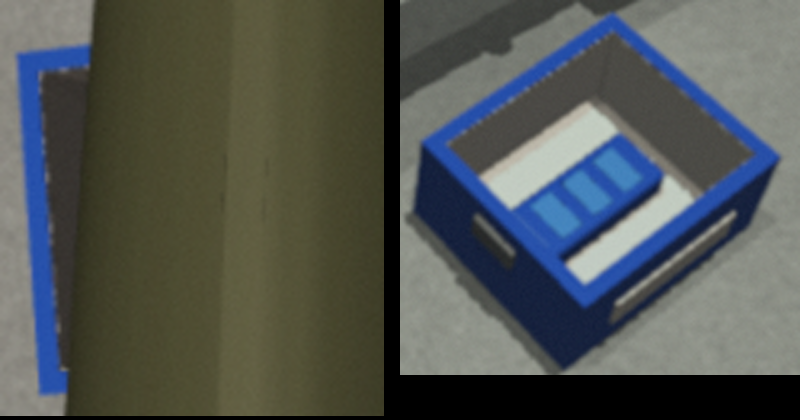

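```bash
python3 - <<'E'
from h import *
S=lambda *p:(np.array(p)-[400,0])/2.5+[365,250]
P=plane("scene",S((618,134),(663,172),(612,215),(563,157),(421,145),(614,13),(779,158),(585,307)),.038)
Q=plane("scene",S((421,145),(614,13),(779,158),(585,307)),.096); c=Q.mean(0)
print(c.round(4))
a=np.radians(6.8); R=np.array([[np.cos(a),np.sin(a)],[-np.sin(a),np.cos(a)]])
print(((P[:4]-c)[:,:2]@R.T*1000).round(1)); print(((Q-c)[:,:2]@R.T*1000).round(1))
E
```

```text
[0.4316 0.2773 0.096 ]
[[-56.2 -22.7]
 [-58.2  21.5]
 [ -1.2  24.4]
 [ -8.3 -33.3]]
[[ 98.1 -80.5]
 [-98.3 -81.4]
 [-95.4  81.2]
 [ 95.7  80.6]]
```

>>> send_rows(
  xyz=[
    [0, 0, 8],
    [-1, 1, 25],
    [-1, 1, 48],
    [-1.5, 2, 75],
    [-1.5, 2, 102],
    [-1.5, 2, 128],
    [-1.5, 2, 148],
    [-1.5, 2, 160],
    [-1.5, 2, 165],
    [-1.5, 2, 165],
  ],
  dr=[
    [0, 0, 0],
    [0, 0, 0],
    [0, 0, 0],
    [0, 0, 0],
    [0, 0, 0],
    [0, 0, 0],
    [0, 0, 0],
    [0, 0, 0],
    [0, 0, 0],
    [0, 0, 0],
  ],
)

```text
time: 12.12
position: [0.6754, 0.0889, 0.0614]
tool_rot: [0.403, -3.113, -0.001]
ft_force: [0.2, 0.1, 0.5]
grip_width: 0.946
grip_force: 0.0
```

>>> send_rows(
  xyz=[
    [0, 0, 0],
    [0, 0, 0],
    [0, 0, 0],
    [0, 0, 0],
    [0, 0, 0],
    [0, 0, 0],
    [0, 0, 0],
    [0, 0, 0],
    [0, 0, 0],
    [0, 0, 0],
  ],
  dr=[
    [0, 0, 0],
    [0, 0, 0],
    [0, 0, 0],
    [0, 0, 0],
    [0, 0, 0],
    [0, 0, 0],
    [0, 0, 0],
    [0, 0, 0],
    [0, 0, 0],
    [0, 0, 0],
  ],
)

```text
time: 12.95
position: [0.6767, 0.0876, 0.0625]
tool_rot: [0.401, -3.116, -0.0]
ft_force: [0.9, 0.1, 0.3]
grip_width: 0.941
grip_force: 0.0
```

```bash
python3 go.py 676.2 86 20 14.7 | head -2; python3 - <<'E'
from h import *
cv2.imwrite("pics/s5.png",cv2.resize(get_image("scene")[230:380,210:360,::-1],None,fx=4,fy=4,interpolation=2))
E
```

```text
t 12.95 at [676.7  87.6  62.5] F [0.9 0.1 0.3] w 81.9 gf 0.0
shift [ 0.9 -1.5 42.5] dr [ 0. -0. -0.]
```

View pics/s5.png

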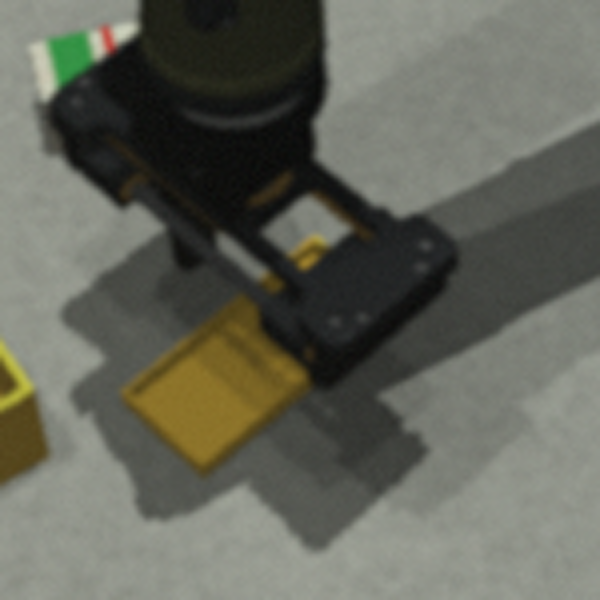

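>>> send_rows(
  xyz=[
    [0, 0, 4],
    [1, -1, 12],
    [1, -1.5, 21],
    [1, -1.5, 30],
    [1, -1.5, 37],
    [1, -1.5, 41],
    [1, -1.5, 42.5],
    [1, -1.5, 42.5],
    [1, -1.5, 42.5],
    [1, -1.5, 42.5],
  ],
  dr=[
    [0, 0, 0],
    [0, 0, 0],
    [0, 0, 0],
    [0, 0, 0],
    [0, 0, 0],
    [0, 0, 0],
    [0, 0, 0],
    [0, 0, 0],
    [0, 0, 0],
    [0, 0, 0],
  ],
)

```text
time: 13.83
position: [0.6766, 0.086, 0.0206]
tool_rot: [-0.401, 3.115, 0.0]
ft_force: [0.0, 0.7, -0.6]
grip_width: 0.942
grip_force: 0.0
```

>>> send_rows(
  xyz=[
    [0, 0, 0],
    [0, 0, 0],
    [0, 0, 0],
    [0, 0, 0],
    [0, 0, 0],
    [0, 0, 0],
    [0, 0, 0],
    [0, 0, 0],
    [0, 0, 0],
    [0, 0, 0],
  ],
  dr=[
    [0, 0, 0],
    [0, 0, 0],
    [0, 0, 0],
    [0, 0, 0],
    [0, 0, 0],
    [0, 0, 0],
    [0, 0, 0],
    [0, 0, 0],
    [0, 0, 0],
    [0, 0, 0],
  ],
  jaw=50,
  grip_force=15,
)

```text
time: 14.67
position: [0.6763, 0.0858, 0.0203]
tool_rot: [-0.401, 3.116, -0.0]
ft_force: [-0.2, -1.1, 1.6]
grip_width: 0.664
grip_force: 15.0
```

>>> send_rows(
  xyz=[
    [0, 0, -4],
    [0, 0, -14],
    [0, 0, -30],
    [0, 0, -50],
    [0, 0, -75],
    [0, 0, -100],
    [0, 0, -125],
    [0, 0, -145],
    [0, 0, -155],
    [0, 0, -160],
  ],
  dr=[
    [0, 0, 0],
    [0, 0, 0],
    [0, 0, 0],
    [0, 0, 0],
    [0, 0, 0],
    [0, 0, 0],
    [0, 0, 0],
    [0, 0, 0],
    [0, 0, 0],
    [0, 0, 0],
  ],
)

```text
time: 15.5
position: [0.6771, 0.0861, 0.1827]
tool_rot: [-0.401, 3.112, 0.001]
ft_force: [0.1, 0.4, -1.5]
grip_width: 0.659
grip_force: 15.0
```

```bash
python3 go.py 432 276.5 180 6.8
```

```text
t 15.5 at [677.1  86.1 182.7] F [ 0.1  0.4 -1.5] w 57.4 gf 15.0
shift [188.8 246.3   2.1] dr [0.    0.004 0.138]
[[7.6, 9.9, 0.1], [26.4, 34.5, 0.3], [52.9, 69.0, 0.6], [83.1, 108.4, 0.9], [113.3, 147.8, 1.2], [141.6, 184.7, 1.5], [166.2, 216.7, 1.8], [181.3, 236.5, 2.0], [188.8, 246.3, 2.1], [188.8, 246.3, 2.1]]
[[0.0, 0.0, 0.006], [0.0, 0.001, 0.019], [0.0, 0.001, 0.039], [0.0, 0.002, 0.061], [0.0, 0.002, 0.083], [0.0, 0.003, 0.103], [0.0, 0.003, 0.121], [0.0, 0.004, 0.132], [0.0, 0.004, 0.138], [0.0, 0.004, 0.138]]
```

>>> send_rows(
  xyz=[
    [7, 9, 0],
    [24, 31, 0],
    [48, 62, 0],
    [72, 94, 0],
    [96, 125, 0],
    [120, 157, 0],
    [144, 188, 0],
    [166, 217, 0],
    [182, 238, 0],
    [189, 246.5, 0],
  ],
  dr=[
    [0, 0, 0.006],
    [0, 0, 0.019],
    [0, 0, 0.035],
    [0, 0, 0.053],
    [0, 0, 0.07],
    [0, 0, 0.088],
    [0, 0, 0.105],
    [0, 0, 0.121],
    [0, 0, 0.132],
    [0, 0, 0.138],
  ],
)

```text
time: 16.33
position: [0.425, 0.2797, 0.1782]
tool_rot: [0.195, -3.131, 0.0]
ft_force: [-0.1, 0.4, 0.0]
grip_width: 0.666
grip_force: 15.0
```

>>> send_rows(
  xyz=[
    [0, 0, 0],
    [0, 0, 0],
    [0, 0, 0],
    [0, 0, 0],
    [0, 0, 0],
    [0, 0, 0],
    [0, 0, 0],
    [0, 0, 0],
    [0, 0, 0],
    [0, 0, 0],
  ],
  dr=[
    [0, 0, 0],
    [0, 0, 0],
    [0, 0, 0],
    [0, 0, 0],
    [0, 0, 0],
    [0, 0, 0],
    [0, 0, 0],
    [0, 0, 0],
    [0, 0, 0],
    [0, 0, 0],
  ],
)

```text
time: 17.17
position: [0.4309, 0.2764, 0.1801]
tool_rot: [-0.185, 3.136, 0.0]
ft_force: [1.0, -0.6, -0.9]
grip_width: 0.665
grip_force: 15.0
```

```bash
python3 go.py 432 276.3 62 6.8
```

```text
t 17.17 at [430.9 276.4 180.1] F [ 1.  -0.6 -0.9] w 57.8 gf 15.0
shift [ -1.   -0.3 118.1] dr [ 0.     0.    -0.001]
[[-0.0, -0.0, 4.7], [-0.1, -0.0, 16.5], [-0.3, -0.1, 33.1], [-0.5, -0.1, 52.0], [-0.6, -0.2, 70.9], [-0.8, -0.2, 88.6], [-0.9, -0.2, 103.9], [-1.0, -0.2, 113.4], [-1.0, -0.3, 118.1], [-1.0, -0.3, 118.1]]
[[0.0, 0.0, -0.0], [0.0, 0.0, -0.0], [0.0, 0.0, -0.0], [0.0, 0.0, -0.0], [0.0, 0.0, -0.0], [0.0, 0.0, -0.0], [0.0, 0.0, -0.001], [0.0, 0.0, -0.001], [0.0, 0.0, -0.001], [0.0, 0.0, -0.001]]
```

>>> send_rows(
  xyz=[
    [0, 0, 5],
    [0, 0, 17],
    [0, 0, 33],
    [0, 0, 52],
    [-0.5, 0, 71],
    [-1, 0, 89],
    [-1, 0, 104],
    [-1, 0, 113],
    [-1, 0, 118],
    [-1, 0, 118.5],
  ],
  dr=[
    [0, 0, 0],
    [0, 0, 0],
    [0, 0, 0],
    [0, 0, 0],
    [0, 0, 0],
    [0, 0, 0],
    [0, 0, 0],
    [0, 0, 0],
    [0, 0, 0],
    [0, 0, 0],
  ],
)

```text
time: 18.0
position: [0.4311, 0.2761, 0.0603]
tool_rot: [0.186, -3.134, 0.002]
ft_force: [-0.8, 1.1, -0.7]
grip_width: 0.667
grip_force: 15.0
```

>>> send_rows(
  xyz=[
    [0, 0, 0],
    [0, 0, 0],
    [0, 0, 0],
    [0, 0, 0],
    [0, 0, 0.5],
    [0, 0, 1],
    [0, 0, 1.5],
    [0, 0, 2],
    [0, 0, 2],
    [0, 0, 2],
  ],
  dr=[
    [0, 0, 0],
    [0, 0, 0],
    [0, 0, 0],
    [0, 0, 0],
    [0, 0, 0],
    [0, 0, 0],
    [0, 0, 0],
    [0, 0, 0],
    [0, 0, 0],
    [0, 0, 0],
  ],
)

```text
time: 18.83
position: [0.4318, 0.2766, 0.0595]
tool_rot: [0.186, -3.136, 0.0]
ft_force: [0.4, -0.3, -1.1]
grip_width: 0.661
grip_force: 15.0
```

Another 1 mm, then release to 70 mm and lift.

>>> send_rows(
  xyz=[
    [0, 0, 0.5],
    [0, 0, 1],
    [0, 0, 1],
    [0, 0, 1],
    [0, 0, 1],
    [0, 0, 1],
    [0, 0, 1],
    [0, 0, 1],
    [0, 0, 1],
    [0, 0, 1],
  ],
  dr=[
    [0, 0, 0],
    [0, 0, 0],
    [0, 0, 0],
    [0, 0, 0],
    [0, 0, 0],
    [0, 0, 0],
    [0, 0, 0],
    [0, 0, 0],
    [0, 0, 0],
    [0, 0, 0],
  ],
)

```text
time: 19.67
position: [0.4319, 0.2766, 0.0586]
tool_rot: [-0.186, 3.136, 0.0]
ft_force: [0.1, -0.0, -0.9]
grip_width: 0.664
grip_force: 15.0
```

>>> send_rows(
  xyz=[
    [0, 0, 0],
    [0, 0, 0],
    [0, 0, 0],
    [0, 0, 0],
    [0, 0, 0],
    [0, 0, 0],
    [0, 0, 0],
    [0, 0, 0],
    [0, 0, 0],
    [0, 0, -2],
  ],
  dr=[
    [0, 0, 0],
    [0, 0, 0],
    [0, 0, 0],
    [0, 0, 0],
    [0, 0, 0],
    [0, 0, 0],
    [0, 0, 0],
    [0, 0, 0],
    [0, 0, 0],
    [0, 0, 0],
  ],
  jaw=74,
)

```text
time: 20.5
position: [0.4316, 0.2764, 0.0603]
tool_rot: [0.186, -3.136, 0.001]
ft_force: [-0.5, -0.0, 0.1]
grip_width: 0.85
grip_force: 0.0
```

>>> send_rows(
  xyz=[
    [0, 0, -5],
    [0, 0, -20],
    [0, 0, -42],
    [0, 0, -70],
    [0, 0, -100],
    [0, 0, -130],
    [0, 0, -155],
    [0, 0, -167],
    [0, 0, -170],
    [0, 0, -170],
  ],
  dr=[
    [0, 0, 0],
    [0, 0, 0],
    [0, 0, 0],
    [0, 0, 0],
    [0, 0, 0],
    [0, 0, 0],
    [0, 0, 0],
    [0, 0, 0],
    [0, 0, 0],
    [0, 0, 0],
  ],
)

```text
time: 21.33
position: [0.432, 0.2767, 0.2308]
tool_rot: [-0.186, 3.135, 0.001]
ft_force: [-0.7, 0.0, -0.2]
grip_width: 0.848
grip_force: 0.0
```

```bash
python3 go.py 656.5 -88 230 -15.8
```

```text
t 21.33 at [432.  276.7 230.8] F [-0.7  0.  -0.2] w 73.8 gf 0.0
shift [-179.9 -388.7    0.8] dr [0.001 0.001 0.394]
[[-7.2, -15.5, 0.0], [-25.2, -54.4, 0.1], [-50.4, -108.8, 0.2], [-79.2, -171.0, 0.3], [-107.9, -233.2, 0.5], [-134.9, -291.5, 0.6], [-158.3, -342.1, 0.7], [-172.7, -373.1, 0.7], [-179.9, -388.7, 0.8], [-179.9, -388.7, 0.8]]
[[0.0, 0.0, 0.016], [0.0, 0.0, 0.055], [0.0, 0.0, 0.11], [0.0, 0.0, 0.173], [0.0, 0.0, 0.236], [0.001, 0.001, 0.296], [0.001, 0.001, 0.347], [0.001, 0.001, 0.378], [0.001, 0.001, 0.394], [0.001, 0.001, 0.394]]
```

>>> send_rows(
  xyz=[
    [-7, -15, 0],
    [-22, -48, 0],
    [-38, -82, 0],
    [-54, -117, 0],
    [-70, -152, 0],
    [-87, -187, 0],
    [-103, -222, 0],
    [-119, -257, 0],
    [-134, -290, 0],
    [-148, -320, 0],
  ],
  dr=[
    [0, 0, 0.016],
    [0, 0, 0.05],
    [0, 0, 0.085],
    [0, 0, 0.12],
    [0, 0, 0.155],
    [0, 0, 0.19],
    [0, 0, 0.225],
    [0, 0, 0.26],
    [0, 0, 0.295],
    [0, 0, 0.325],
  ],
)

```text
time: 22.17
position: [0.6162, -0.0278, 0.2282]
tool_rot: [-0.331, -3.121, 0.003]
ft_force: [0.9, 0.1, 0.2]
grip_width: 0.849
grip_force: 0.0
```

>>> send_rows(
  xyz=[
    [-7, -19, 0],
    [-12, -34, 5],
    [-14, -45, 20],
    [-15, -50, 40],
    [-15, -50, 60],
    [-15, -50, 80],
    [-15, -50, 100],
    [-15, -50, 115],
    [-15, -50, 125],
    [-15, -50, 130],
  ],
  dr=[
    [0, 0, 0.02],
    [0, 0, 0.04],
    [0, 0, 0.055],
    [0, 0, 0.069],
    [0, 0, 0.069],
    [0, 0, 0.069],
    [0, 0, 0.069],
    [0, 0, 0.069],
    [0, 0, 0.069],
    [0, 0, 0.069],
  ],
)

```text
time: 23.0
position: [0.6188, -0.0757, 0.0976]
tool_rot: [-0.432, -3.107, 0.001]
ft_force: [1.5, -0.2, -0.2]
grip_width: 0.849
grip_force: 0.0
```

>>> send_rows(
  xyz=[
    [0, 0, 0],
    [0, 0, 0],
    [0, 0, 0],
    [0, 0, 0],
    [0, 0, 0],
    [0, 0, 0],
    [0, 0, 0],
    [0, 0, 0],
    [0, 0, 0],
    [0, 0, 0],
  ],
  dr=[
    [0, 0, 0],
    [0, 0, 0],
    [0, 0, 0],
    [0, 0, 0],
    [0, 0, 0],
    [0, 0, 0],
    [0, 0, 0],
    [0, 0, 0],
    [0, 0, 0],
    [0, 0, 0],
  ],
  jaw=74,
)

```text
time: 23.83
position: [0.621, -0.0757, 0.1006]
tool_rot: [0.432, 3.112, 0.0]
ft_force: [0.2, -0.1, -0.1]
grip_width: 0.852
grip_force: 0.0
```

```bash
python3 go.py 656.5 -88 34 -15.8|head -2;  python3 - <<'E'
from h import *
for n in("top","scene"): cv2.imwrite(f"pics/{n}6.png",get_image(n)[:,:,::-1])
a=cv2.imread("pics/top6.png")[240:370,125:245]; b=cv2.imread("pics/scene6.png")[200:300,190:310]
o=np.zeros((420,800,3),np.uint8); a=cv2.resize(a,None,fx=3.2,fy=3.2,interpolation=2); b=cv2.resize(b,None,fx=3.3,fy=3.3,interpolation=2)
o[:a.shape[0],:a.shape[1]]=a; o[:b.shape[0],400:400+b.shape[1]]=b; cv2.imwrite("pics/p6.png",o)
E
```

```text
t 23.83 at [621.  -75.7 100.6] F [ 0.2 -0.1 -0.1] w 74.2 gf 0.0
shift [-37.5  -2.2  66.6] dr [ 0.  0. -0.]
```

View pics/p6.png

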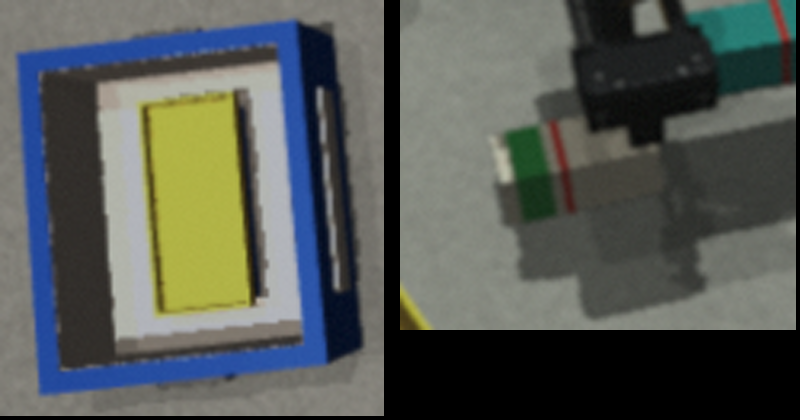

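>>> send_rows(
  xyz=[
    [-3, 0, 0],
    [-10, 0, 0],
    [-20, -1, 0],
    [-29, -2, 0],
    [-35, -2, 2],
    [-37.5, -2, 8],
    [-37.5, -2, 18],
    [-37.5, -2, 28],
    [-37.5, -2, 36],
    [-37.5, -2, 40],
  ],
  dr=[
    [0, 0, 0],
    [0, 0, 0],
    [0, 0, 0],
    [0, 0, 0],
    [0, 0, 0],
    [0, 0, 0],
    [0, 0, 0],
    [0, 0, 0],
    [0, 0, 0],
    [0, 0, 0],
  ],
)

```text
time: 24.77
position: [0.6549, -0.0874, 0.0581]
tool_rot: [-0.431, -3.108, 0.0]
ft_force: [0.2, 0.2, -0.5]
grip_width: 0.85
grip_force: 0.0
```

>>> send_rows(
  xyz=[
    [0, 0, 0],
    [0, 0, 0],
    [0, 0, 0],
    [0, 0, 0],
    [0, 0, 0],
    [0, 0, 0],
    [0, 0, 0],
    [0, 0, 0],
    [0, 0, 0],
    [0, 0, 0],
  ],
  dr=[
    [0, 0, 0],
    [0, 0, 0],
    [0, 0, 0],
    [0, 0, 0],
    [0, 0, 0],
    [0, 0, 0],
    [0, 0, 0],
    [0, 0, 0],
    [0, 0, 0],
    [0, 0, 0],
  ],
)

```text
time: 25.6
position: [0.6565, -0.0878, 0.0606]
tool_rot: [0.432, 3.112, 0.0]
ft_force: [0.5, 0.3, -0.1]
grip_width: 0.846
grip_force: 0.0
```

```bash
python3 go.py 656.5 -88 34 -15.8|head -2;  python3 - <<'E'
from h import *
S=lambda *p:np.array(p)/3.2+[125,240]
Q=plane("top",S((18,54),(300,20),(327,362),(41,394)),.096); c=Q.mean(0); 
T=plane("top",S((139,103),(236,92),(252,305),(157,314)),.05)
a=np.radians(6.8); R=np.array([[np.cos(a),np.sin(a)],[-np.sin(a),np.cos(a)]])
for P in(Q,T): print(P.mean(0).round(4),((P-c)[:,:2]@R.T*1000).round(1).tolist())
E
```

```text
t 25.6 at [656.5 -87.8  60.6] F [ 0.5  0.3 -0.1] w 73.6 gf 0.0
shift [-0.  -0.2 26.6] dr [ 0.  0. -0.]
[0.4309 0.2737 0.096 ] [[96.2, 81.6], [95.7, -83.5], [-96.0, -80.6], [-96.0, 82.4]]
[0.4323 0.2738 0.05  ] [[64.5, 29.3], [64.0, -30.0], [-62.0, -28.3], [-60.9, 28.8]]
```

>>> send_rows(
  xyz=[
    [0, 0, 3],
    [0, 0, 8],
    [0, 0, 14],
    [0, 0, 20],
    [0, 0, 24],
    [0, 0, 26],
    [0, 0, 26.5],
    [0, 0, 26.5],
    [0, 0, 26.5],
    [0, 0, 26.5],
  ],
  dr=[
    [0, 0, 0],
    [0, 0, 0],
    [0, 0, 0],
    [0, 0, 0],
    [0, 0, 0],
    [0, 0, 0],
    [0, 0, 0],
    [0, 0, 0],
    [0, 0, 0],
    [0, 0, 0],
  ],
)

```text
time: 26.43
position: [0.6568, -0.0879, 0.0344]
tool_rot: [0.432, 3.111, 0.0]
ft_force: [0.8, 0.3, 0.7]
grip_width: 0.847
grip_force: 0.0
```

>>> send_rows(
  xyz=[
    [0, 0, 0],
    [0, 0, 0],
    [0, 0, 0],
    [0, 0, 0],
    [0, 0, 0],
    [0, 0, 0],
    [0, 0, 0],
    [0, 0, 0],
    [0, 0, 0],
    [0, 0, 0],
  ],
  dr=[
    [0, 0, 0],
    [0, 0, 0],
    [0, 0, 0],
    [0, 0, 0],
    [0, 0, 0],
    [0, 0, 0],
    [0, 0, 0],
    [0, 0, 0],
    [0, 0, 0],
    [0, 0, 0],
  ],
  jaw=30,
  grip_force=20,
)

```text
time: 27.27
position: [0.6565, -0.0879, 0.0341]
tool_rot: [-0.432, -3.112, -0.0]
ft_force: [0.2, -1.5, 0.2]
grip_width: 0.456
grip_force: 20.0
```

>>> send_rows(
  xyz=[
    [0, 0, -4],
    [0, 0, -14],
    [0, 0, -32],
    [0, 0, -55],
    [0, 0, -82],
    [0, 0, -110],
    [0, 0, -138],
    [0, 0, -160],
    [0, 0, -172],
    [0, 0, -175],
  ],
  dr=[
    [0, 0, 0],
    [0, 0, 0],
    [0, 0, 0],
    [0, 0, 0],
    [0, 0, 0],
    [0, 0, 0],
    [0, 0, 0],
    [0, 0, 0],
    [0, 0, 0],
    [0, 0, 0],
  ],
)

```text
time: 28.1
position: [0.6578, -0.0883, 0.2125]
tool_rot: [0.431, 3.107, 0.001]
ft_force: [0.4, -0.5, -1.9]
grip_width: 0.454
grip_force: 20.0
```

```bash
python3 go.py 432 276.5 210 6.8
```

```text
t 28.1 at [657.8 -88.3 212.5] F [ 0.4 -0.5 -1.9] w 39.5 gf 20.0
shift [316.7 289.4   1.4] dr [ 0.     0.005 -0.395]
[[12.7, 11.6, 0.1], [44.3, 40.5, 0.2], [88.7, 81.0, 0.4], [139.3, 127.4, 0.6], [190.0, 173.7, 0.8], [237.5, 217.1, 1.0], [278.7, 254.7, 1.2], [304.0, 277.9, 1.3], [316.7, 289.4, 1.4], [316.7, 289.4, 1.4]]
[[0.0, 0.0, -0.016], [0.0, 0.001, -0.055], [0.0, 0.001, -0.11], [0.0, 0.002, -0.174], [0.0, 0.003, -0.237], [0.0, 0.004, -0.296], [0.0, 0.005, -0.347], [0.0, 0.005, -0.379], [0.0, 0.005, -0.395], [0.0, 0.005, -0.395]]
```

>>> send_rows(
  xyz=[
    [9, 8, 0],
    [31, 28, 0],
    [58, 53, 0],
    [86, 79, 0],
    [115, 105, 0],
    [144, 131, 0],
    [172, 157, 0],
    [200, 183, 0],
    [226, 206, 0],
    [248, 227, 0],
  ],
  dr=[
    [0, 0, -0.01],
    [0, 0, -0.035],
    [0, 0, -0.07],
    [0, 0, -0.105],
    [0, 0, -0.14],
    [0, 0, -0.18],
    [0, 0, -0.22],
    [0, 0, -0.26],
    [0, 0, -0.3],
    [0, 0, -0.33],
  ],
)

```text
time: 28.93
position: [0.4758, 0.2005, 0.207]
tool_rot: [0.094, -3.136, 0.001]
ft_force: [0.3, 0.9, -1.2]
grip_width: 0.462
grip_force: 20.0
```

```bash
python3 go.py 432 276.5 210 6.8
```

```text
t 28.93 at [475.8 200.5 207. ] F [ 0.3  0.9 -1.2] w 40.2 gf 20.0
shift [39.2 78.4 -3. ] dr [-0.001 -0.004 -0.059]
[[1.6, 3.1, -0.1], [5.5, 11.0, -0.4], [11.0, 22.0, -0.8], [17.2, 34.5, -1.3], [23.5, 47.1, -1.8], [29.4, 58.8, -2.2], [34.5, 69.0, -2.6], [37.6, 75.3, -2.8], [39.2, 78.4, -3.0], [39.2, 78.4, -3.0]]
[[-0.0, -0.0, -0.002], [-0.0, -0.001, -0.008], [-0.0, -0.001, -0.017], [-0.0, -0.002, -0.026], [-0.0, -0.002, -0.035], [-0.001, -0.003, -0.044], [-0.001, -0.003, -0.052], [-0.001, -0.004, -0.057], [-0.001, -0.004, -0.059], [-0.001, -0.004, -0.059]]
```

>>> send_rows(
  xyz=[
    [10, 20, 0],
    [20, 40, 0],
    [29, 58, 0],
    [35, 71, 0],
    [39, 77, 0],
    [39, 78, 0],
    [39, 78, 0],
    [39, 78, 0],
    [39, 78, 0],
    [39, 78, 0],
  ],
  dr=[
    [0, 0, -0.015],
    [0, 0, -0.03],
    [0, 0, -0.045],
    [0, 0, -0.06],
    [0, 0, -0.06],
    [0, 0, -0.06],
    [0, 0, -0.06],
    [0, 0, -0.06],
    [0, 0, -0.06],
    [0, 0, -0.06],
  ],
)

```text
time: 29.77
position: [0.4372, 0.2728, 0.2091]
tool_rot: [-0.176, 3.136, -0.0]
ft_force: [-0.5, -0.2, -2.0]
grip_width: 0.461
grip_force: 20.0
```

```bash
python3 go.py 432 276.5 130 6.8
```

```text
t 29.77 at [437.2 272.8 209.1] F [-0.5 -0.2 -2. ] w 40.1 gf 20.0
shift [ 4.8  4.3 79.1] dr [-0.     0.    -0.007]
[[0.2, 0.2, 3.2], [0.7, 0.6, 11.1], [1.3, 1.2, 22.1], [2.1, 1.9, 34.8], [2.9, 2.6, 47.4], [3.6, 3.2, 59.3], [4.2, 3.8, 69.6], [4.6, 4.1, 75.9], [4.8, 4.3, 79.1], [4.8, 4.3, 79.1]]
[[-0.0, 0.0, -0.0], [-0.0, 0.0, -0.001], [-0.0, 0.0, -0.002], [-0.0, 0.0, -0.003], [-0.0, 0.0, -0.004], [-0.0, 0.0, -0.005], [-0.0, 0.0, -0.006], [-0.0, 0.0, -0.006], [-0.0, 0.0, -0.007], [-0.0, 0.0, -0.007]]
```

>>> send_rows(
  xyz=[
    [1, 1, 2],
    [3, 2, 8],
    [4, 4, 18],
    [5, 4.3, 32],
    [5, 4.3, 46],
    [5, 4.3, 60],
    [5, 4.3, 71],
    [5, 4.3, 77],
    [5, 4.3, 79],
    [5, 4.3, 79],
  ],
  dr=[
    [0, 0, 0],
    [0, 0, -0.003],
    [0, 0, -0.007],
    [0, 0, -0.007],
    [0, 0, -0.007],
    [0, 0, -0.007],
    [0, 0, -0.007],
    [0, 0, -0.007],
    [0, 0, -0.007],
    [0, 0, -0.007],
  ],
)

```text
time: 30.6
position: [0.4308, 0.2774, 0.1295]
tool_rot: [0.19, -3.135, 0.001]
ft_force: [0.7, -0.1, -1.1]
grip_width: 0.457
grip_force: 20.0
```

>>> send_rows(
  xyz=[
    [0, 0, 0],
    [0, 0, 0],
    [0, 0, 0],
    [0, 0, 0],
    [0, 0, 0],
    [0, 0, 0],
    [0, 0, 0],
    [0, 0, 0],
    [0, 0, 0],
    [0, 0, 0],
  ],
  dr=[
    [0, 0, 0],
    [0, 0, 0],
    [0, 0, 0],
    [0, 0, 0],
    [0, 0, 0],
    [0, 0, 0],
    [0, 0, 0],
    [0, 0, 0],
    [0, 0, 0],
    [0, 0, 0],
  ],
)

```text
time: 31.43
position: [0.4311, 0.2776, 0.1301]
tool_rot: [-0.19, 3.136, 0.0]
ft_force: [0.1, 1.8, -1.7]
grip_width: 0.456
grip_force: 20.0
```

```bash
python3 go.py 432 276.5 77 6.8|head -2
```

```text
t 31.43 at [431.1 277.6 130.1] F [ 0.1  1.8 -1.7] w 39.6 gf 20.0
shift [-0.8 -1.2 53.1] dr [0.    0.    0.003]
```

>>> send_rows(
  xyz=[
    [0, 0, 4],
    [-1, -1, 12],
    [-1, -1, 23],
    [-1, -1, 34],
    [-1, -1, 43],
    [-1, -1, 49],
    [-1, -1, 52],
    [-1, -1, 53],
    [-1, -1, 54],
    [-1, -1, 54],
  ],
  dr=[
    [0, 0, 0.003],
    [0, 0, 0.003],
    [0, 0, 0.003],
    [0, 0, 0.003],
    [0, 0, 0.003],
    [0, 0, 0.003],
    [0, 0, 0.003],
    [0, 0, 0.003],
    [0, 0, 0.003],
    [0, 0, 0.003],
  ],
)

```text
time: 32.27
position: [0.4324, 0.2769, 0.0763]
tool_rot: [-0.186, 3.136, 0.001]
ft_force: [-0.1, 0.6, -1.3]
grip_width: 0.456
grip_force: 20.0
```

>>> send_rows(
  xyz=[
    [0, 0, 0.5],
    [0, 0, 1],
    [0, 0, 1],
    [0, 0, 1],
    [0, 0, 1],
    [0, 0, 1],
    [0, 0, 1],
    [0, 0, 1],
    [0, 0, 1],
    [0, 0, 1],
  ],
  dr=[
    [0, 0, 0],
    [0, 0, 0],
    [0, 0, 0],
    [0, 0, 0],
    [0, 0, 0],
    [0, 0, 0],
    [0, 0, 0],
    [0, 0, 0],
    [0, 0, 0],
    [0, 0, 0],
  ],
)

```text
time: 33.1
position: [0.4322, 0.2767, 0.0751]
tool_rot: [-0.186, 3.136, 0.0]
ft_force: [0.3, -0.0, -1.3]
grip_width: 0.46
grip_force: 20.0
```

>>> send_rows(
  xyz=[
    [0, 0, 0.5],
    [0, 0, 0.5],
    [0, 0, 0.5],
    [0, 0, 0.5],
    [0, 0, 0.5],
    [0, 0, 0.5],
    [0, 0, 0.5],
    [0, 0, 0.5],
    [0, 0, 0.5],
    [0, 0, -1],
  ],
  dr=[
    [0, 0, 0],
    [0, 0, 0],
    [0, 0, 0],
    [0, 0, 0],
    [0, 0, 0],
    [0, 0, 0],
    [0, 0, 0],
    [0, 0, 0],
    [0, 0, 0],
    [0, 0, 0],
  ],
  jaw=60,
)

```text
time: 33.93
position: [0.432, 0.2766, 0.0759]
tool_rot: [0.186, -3.136, 0.0]
ft_force: [-0.4, -0.0, -0.1]
grip_width: 0.687
grip_force: 0.0
```

>>> send_rows(
  xyz=[
    [0, 0, -5],
    [0, 0, -20],
    [0, 0, -42],
    [0, 0, -70],
    [0, 0, -100],
    [0, 0, -125],
    [0, 0, -142],
    [0, 0, -148],
    [0, 0, -150],
    [0, 0, -150],
  ],
  dr=[
    [0, 0, 0],
    [0, 0, 0],
    [0, 0, 0],
    [0, 0, 0],
    [0, 0, 0],
    [0, 0, 0],
    [0, 0, 0],
    [0, 0, 0],
    [0, 0, 0],
    [0, 0, 0],
  ],
)

```text
time: 34.77
position: [0.432, 0.2766, 0.2259]
tool_rot: [0.186, -3.136, -0.0]
ft_force: [-0.1, 0.2, -0.0]
grip_width: 0.689
grip_force: 0.0
```

```bash
python3 go.py 600 0 230 0|head -2
```

```text
t 34.77 at [432.  276.6 225.9] F [-0.1  0.2 -0. ] w 60.0 gf 0.0
shift [-134.2 -294.5   -4.2] dr [ 0.    -0.     0.118]
```

>>> send_rows(
  xyz=[
    [-7, -15, 0],
    [-21, -46, 0],
    [-37, -80, 0],
    [-53, -116, 0],
    [-69, -151, 0],
    [-85, -187, 0],
    [-101, -222, 0],
    [-115, -253, 0],
    [-127, -279, 0],
    [-134, -294, 0],
  ],
  dr=[
    [0, 0, 0.01],
    [0, 0, 0.03],
    [0, 0, 0.05],
    [0, 0, 0.07],
    [0, 0, 0.09],
    [0, 0, 0.105],
    [0, 0, 0.118],
    [0, 0, 0.118],
    [0, 0, 0.118],
    [0, 0, 0.118],
  ],
)

```text
time: 35.6
position: [0.6002, -0.0056, 0.2243]
tool_rot: [-0.009, -3.14, 0.006]
ft_force: [-0.2, -0.5, 0.0]
grip_width: 0.688
grip_force: 0.0
```

```bash
python3 go.py 471.5 -293.5 180 0
```

```text
t 35.6 at [600.2  -5.6 224.3] F [-0.2 -0.5  0. ] w 59.9 gf 0.0
shift [ 126.9 -288.5   45.6] dr [-0.004 -0.002 -0.006]
[[5.1, -11.5, 1.8], [17.8, -40.4, 6.4], [35.5, -80.8, 12.8], [55.8, -126.9, 20.1], [76.1, -173.1, 27.4], [95.2, -216.4, 34.2], [111.7, -253.9, 40.1], [121.8, -277.0, 43.8], [126.9, -288.5, 45.6], [126.9, -288.5, 45.6]]
[[-0.0, -0.0, -0.0], [-0.0, -0.0, -0.001], [-0.001, -0.001, -0.002], [-0.002, -0.001, -0.003], [-0.002, -0.001, -0.003], [-0.003, -0.002, -0.004], [-0.003, -0.002, -0.005], [-0.003, -0.002, -0.005], [-0.004, -0.002, -0.006], [-0.004, -0.002, -0.006]]
```

>>> send_rows(
  xyz=[
    [8, -18, 2],
    [21, -48, 7],
    [36, -81, 13],
    [52, -117, 20],
    [68, -153, 26],
    [83, -189, 32],
    [98, -223, 38],
    [112, -255, 43],
    [123, -280, 46],
    [127, -288, 46],
  ],
  dr=[
    [0, 0, 0],
    [0, 0, 0],
    [0, 0, 0],
    [0, 0, 0],
    [0, 0, 0],
    [0, 0, 0],
    [0, 0, -0.003],
    [0, 0, -0.003],
    [0, 0, -0.003],
    [0, 0, -0.003],
  ],
  jaw=50,
)

```text
time: 36.43
position: [0.4679, -0.2932, 0.1782]
tool_rot: [-0.008, -3.137, 0.003]
ft_force: [-0.1, -0.3, 0.1]
grip_width: 0.576
grip_force: 0.0
```

>>> send_rows(
  xyz=[
    [0, 0, 0],
    [0, 0, 5],
    [0, 0, 15],
    [0, 0, 28],
    [0, 0, 40],
    [0, 0, 50],
    [0, 0, 58],
    [0, 0, 60],
    [0, 0, 60],
    [0, 0, 60],
  ],
  dr=[
    [0, 0, 0],
    [0, 0, 0],
    [0, 0, 0],
    [0, 0, 0],
    [0, 0, 0],
    [0, 0, 0],
    [0, 0, 0],
    [0, 0, 0],
    [0, 0, 0],
    [0, 0, 0],
  ],
)

```text
time: 37.27
position: [0.4731, -0.2877, 0.1202]
tool_rot: [-0.005, 3.141, -0.0]
ft_force: [0.4, 0.8, -0.7]
grip_width: 0.574
grip_force: 0.0
```

>>> send_rows(
  xyz=[
    [0, 0, 0],
    [0, 0, 0],
    [0, 0, 0],
    [0, 0, 0],
    [0, 0, 0],
    [0, 0, 0],
    [0, 0, 0],
    [0, 0, 0],
    [0, 0, 0],
    [0, 0, 0],
  ],
  dr=[
    [0, 0, 0],
    [0, 0, 0],
    [0, 0, 0],
    [0, 0, 0],
    [0, 0, 0],
    [0, 0, 0],
    [0, 0, 0],
    [0, 0, 0],
    [0, 0, 0],
    [0, 0, 0],
  ],
)

```text
time: 38.1
position: [0.473, -0.2875, 0.12]
tool_rot: [-0.005, 3.142, 0.0]
ft_force: [-0.0, -0.1, 0.0]
grip_width: 0.576
grip_force: 0.0
```

```bash
python3 go.py 471.5 -293.5 41 0|head -2; python3 - <<'E'
from h import *
for n in("top","scene"): cv2.imwrite(f"pics/{n}7.png",get_image(n)[:,:,::-1])
a=cv2.imread("pics/top7.png")[240:370,125:245]; b=cv2.imread("pics/scene7.png")[110:220,210:340]
o=np.zeros((420,800,3),np.uint8); a=cv2.resize(a,None,fx=3.2,fy=3.2,interpolation=2); b=cv2.resize(b,None,fx=3,fy=3,interpolation=2)
o[:a.shape[0],:a.shape[1]]=a; o[:b.shape[0],400:400+b.shape[1]]=b; cv2.imwrite("pics/p7.png",o)
E
```

```text
t 38.1 at [ 473.  -287.5  120. ] F [-0.  -0.1  0. ] w 50.1 gf 0.0
shift [ 1.5 -6.  79. ] dr [0.    0.    0.003]
```

View pics/p7.png

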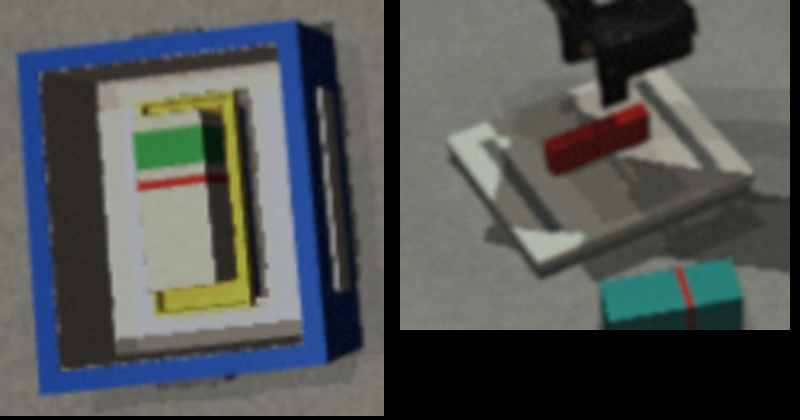

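>>> send_rows(
  xyz=[
    [0.5, -1, 4],
    [1, -3, 13],
    [1.5, -5, 26],
    [1.5, -6, 40],
    [1.5, -6, 54],
    [1.5, -6, 66],
    [1.5, -6, 74],
    [1.5, -6, 78],
    [1.5, -6, 79],
    [1.5, -6, 79],
  ],
  dr=[
    [0, 0, 0.003],
    [0, 0, 0.003],
    [0, 0, 0.003],
    [0, 0, 0.003],
    [0, 0, 0.003],
    [0, 0, 0.003],
    [0, 0, 0.003],
    [0, 0, 0.003],
    [0, 0, 0.003],
    [0, 0, 0.003],
  ],
)

```text
time: 39.03
position: [0.4715, -0.2936, 0.0409]
tool_rot: [0.0, -3.141, 0.0]
ft_force: [-0.8, 0.1, -0.1]
grip_width: 0.577
grip_force: 0.0
```

>>> send_rows(
  xyz=[
    [0, 0, 0],
    [0, 0, 0],
    [0, 0, 0],
    [0, 0, 0],
    [0, 0, 0],
    [0, 0, 0],
    [0, 0, 0],
    [0, 0, 0],
    [0, 0, 0],
    [0, 0, 0],
  ],
  dr=[
    [0, 0, 0],
    [0, 0, 0],
    [0, 0, 0],
    [0, 0, 0],
    [0, 0, 0],
    [0, 0, 0],
    [0, 0, 0],
    [0, 0, 0],
    [0, 0, 0],
    [0, 0, 0],
  ],
  jaw=5,
  grip_force=30,
)

```text
time: 39.87
position: [0.4717, -0.2941, 0.0413]
tool_rot: [0.0, 3.141, -0.001]
ft_force: [-0.6, -2.4, 1.2]
grip_width: 0.177
grip_force: 30.0
```

>>> send_rows(
  xyz=[
    [0, 0, 0],
    [0, 0, 0],
    [0, 0, 0],
    [0, 0, 0],
    [0, 0, 0],
    [0, 0, 0],
    [0, 0, 0],
    [0, 0, 0],
    [0, 0, 0],
    [0, 0, 0],
  ],
  dr=[
    [0, 0, 0],
    [0, 0, 0],
    [0, 0, 0],
    [0, 0, 0],
    [0, 0, 0],
    [0, 0, 0],
    [0, 0, 0],
    [0, 0, 0],
    [0, 0, 0],
    [0, 0, 0],
  ],
  grip_force=45,
)

```text
time: 40.7
position: [0.4716, -0.2939, 0.0413]
tool_rot: [-0.0, 3.141, -0.001]
ft_force: [-0.8, -4.5, 2.5]
grip_width: 0.176
grip_force: 45.0
```

>>> send_rows(
  xyz=[
    [0, 0, -2],
    [0, 0, -8],
    [0, 0, -18],
    [0, 0, -32],
    [0, 0, -50],
    [0, 0, -72],
    [0, 0, -96],
    [0, 0, -120],
    [0, 0, -140],
    [0, 0, -150],
  ],
  dr=[
    [0, 0, 0],
    [0, 0, 0],
    [0, 0, 0],
    [0, 0, 0],
    [0, 0, 0],
    [0, 0, 0],
    [0, 0, 0],
    [0, 0, 0],
    [0, 0, 0],
    [0, 0, 0],
  ],
)

```text
time: 41.53
position: [0.4723, -0.2933, 0.194]
tool_rot: [-0.001, 3.138, 0.0]
ft_force: [0.3, -0.7, -2.2]
grip_width: 0.177
grip_force: 45.0
```

```bash
python3 go.py 580 -20 205 3
```

```text
t 41.53 at [ 472.3 -293.3  194. ] F [ 0.3 -0.7 -2.2] w 15.4 gf 45.0
shift [-107.9  273.2  -10.7] dr [ 0.     0.003 -0.052]
[[-4.3, 10.9, -0.4], [-15.1, 38.3, -1.5], [-30.2, 76.5, -3.0], [-47.5, 120.2, -4.7], [-64.8, 163.9, -6.4], [-80.9, 204.9, -8.0], [-95.0, 240.5, -9.4], [-103.6, 262.3, -10.2], [-107.9, 273.2, -10.7], [-107.9, 273.2, -10.7]]
[[0.0, 0.0, -0.002], [0.0, 0.0, -0.007], [0.0, 0.001, -0.014], [0.0, 0.001, -0.023], [0.0, 0.002, -0.031], [0.0, 0.002, -0.039], [0.0, 0.003, -0.045], [0.0, 0.003, -0.05], [0.0, 0.003, -0.052], [0.0, 0.003, -0.052]]
```

>>> send_rows(
  xyz=[
    [-3, 8, 0],
    [-10, 26, -2],
    [-21, 52, -4],
    [-33, 82, -6],
    [-45, 113, -8],
    [-58, 145, -10],
    [-71, 178, -12],
    [-83, 209, -12],
    [-94, 238, -12],
    [-104, 262, -12],
  ],
  dr=[
    [0, 0, 0],
    [0, 0, -0.007],
    [0, 0, -0.014],
    [0, 0, -0.02],
    [0, 0, -0.027],
    [0, 0, -0.034],
    [0, 0, -0.04],
    [0, 0, -0.046],
    [0, 0, -0.052],
    [0, 0, -0.052],
  ],
)

```text
time: 42.37
position: [0.5746, -0.0269, 0.201]
tool_rot: [0.087, -3.137, -0.003]
ft_force: [0.3, -0.3, -3.7]
grip_width: 0.182
grip_force: 45.0
```

>>> send_rows(
  xyz=[
    [0, 0, 0],
    [0, 0, 0],
    [0, 0, 0],
    [0, 0, 0],
    [0, 0, 0],
    [0, 0, 0],
    [0, 0, 0],
    [0, 0, 0],
    [0, 0, 0],
    [0, 0, 0],
  ],
  dr=[
    [0, 0, 0],
    [0, 0, 0],
    [0, 0, 0],
    [0, 0, 0],
    [0, 0, 0],
    [0, 0, 0],
    [0, 0, 0],
    [0, 0, 0],
    [0, 0, 0],
    [0, 0, 0],
  ],
)

```text
time: 43.2
position: [0.5755, -0.0316, 0.2032]
tool_rot: [-0.082, 3.14, 0.0]
ft_force: [-0.6, 0.1, -3.7]
grip_width: 0.18
grip_force: 45.0
```

```bash
python3 go.py 432.3 276.7 200 6.8
```

```text
t 43.2 at [575.5 -31.6 203.2] F [-0.6  0.1 -3.7] w 15.7 gf 45.0
shift [126.9 315.3   3.2] dr [ 0.     0.    -0.067]
[[5.1, 12.6, 0.1], [17.8, 44.1, 0.4], [35.5, 88.3, 0.9], [55.9, 138.7, 1.4], [76.2, 189.2, 1.9], [95.2, 236.5, 2.4], [111.7, 277.4, 2.8], [121.9, 302.7, 3.0], [126.9, 315.3, 3.2], [126.9, 315.3, 3.2]]
[[0.0, 0.0, -0.003], [0.0, 0.0, -0.009], [0.0, 0.0, -0.019], [0.0, 0.0, -0.029], [0.0, 0.0, -0.04], [0.0, 0.0, -0.05], [0.0, 0.0, -0.059], [0.0, 0.0, -0.064], [0.0, 0.0, -0.067], [0.0, 0.0, -0.067]]
```

>>> send_rows(
  xyz=[
    [4, 9, 0],
    [12, 30, 0],
    [24, 60, 0],
    [38, 94, 0],
    [52, 129, 0],
    [66, 164, 0],
    [80, 199, 0],
    [94, 234, 0],
    [107, 266, 0],
    [117, 291, 0],
  ],
  dr=[
    [0, 0, 0],
    [0, 0, -0.009],
    [0, 0, -0.019],
    [0, 0, -0.029],
    [0, 0, -0.04],
    [0, 0, -0.05],
    [0, 0, -0.059],
    [0, 0, -0.064],
    [0, 0, -0.067],
    [0, 0, -0.067],
  ],
)

```text
time: 44.03
position: [0.4408, 0.2567, 0.2033]
tool_rot: [0.193, -3.135, -0.003]
ft_force: [0.2, 1.0, -4.4]
grip_width: 0.179
grip_force: 45.0
```

>>> send_rows(
  xyz=[
    [4, 10, 0],
    [7, 18, 0],
    [9, 23, 0],
    [9, 24, 0],
    [9, 24, 0],
    [9, 24, 0],
    [9, 24, 0],
    [9, 24, 0],
    [9, 24, 0],
    [9, 24, 0],
  ],
  dr=[
    [0, 0, 0],
    [0, 0, 0],
    [0, 0, 0],
    [0, 0, 0],
    [0, 0, 0],
    [0, 0, 0],
    [0, 0, 0],
    [0, 0, 0],
    [0, 0, 0],
    [0, 0, 0],
  ],
)

```text
time: 44.87
position: [0.4318, 0.2755, 0.2031]
tool_rot: [-0.186, 3.136, 0.0]
ft_force: [-0.1, -0.8, -2.4]
grip_width: 0.179
grip_force: 45.0
```

```bash
python3 go.py 432.3 276.7 145 6.8|head -2
```

```text
t 44.87 at [431.8 275.5 203.1] F [-0.1 -0.8 -2.4] w 15.6 gf 45.0
shift [-0.6  1.2 58.1] dr [ 0.  0. -0.]
```

Down to about 142 mm (plug just above the rim), then check in a picture.

>>> send_rows(
  xyz=[
    [0, 0, 3],
    [-0.5, 1, 9],
    [-0.5, 1, 18],
    [-0.5, 1, 28],
    [-0.5, 1, 38],
    [-0.5, 1, 47],
    [-0.5, 1, 54],
    [-0.5, 1, 58],
    [-0.5, 1, 59],
    [-0.5, 1, 60],
  ],
  dr=[
    [0, 0, 0],
    [0, 0, 0],
    [0, 0, 0],
    [0, 0, 0],
    [0, 0, 0],
    [0, 0, 0],
    [0, 0, 0],
    [0, 0, 0],
    [0, 0, 0],
    [0, 0, 0],
  ],
)

```text
time: 45.7
position: [0.4321, 0.2769, 0.143]
tool_rot: [-0.187, 3.136, -0.0]
ft_force: [0.2, 0.1, -2.8]
grip_width: 0.179
grip_force: 45.0
```

```bash
python3 go.py 432.3 276.7 131.5 6.8|head -2; python3 - <<'E'
from h import *
cv2.imwrite("pics/s8.png",cv2.resize(get_image("scene")[220:400,350:540,::-1],None,fx=3.2,fy=3.2,interpolation=2))
E
```

```text
t 45.7 at [432.1 276.9 143. ] F [ 0.2  0.1 -2.8] w 15.5 gf 45.0
shift [-0.2 -0.2 11.5] dr [-0.  0.  0.]
```

View pics/s8.png

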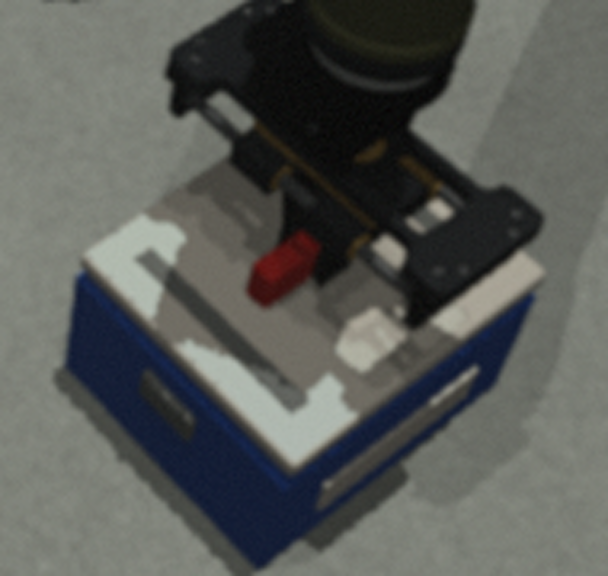

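>>> send_rows(
  xyz=[
    [0, 0, 1],
    [0, 0, 2.5],
    [0, 0, 4],
    [0, 0, 5.5],
    [0, 0, 7],
    [0, 0, 8.5],
    [0, 0, 10],
    [0, 0, 11],
    [0, 0, 11],
    [0, 0, 11],
  ],
  dr=[
    [0, 0, 0],
    [0, 0, 0],
    [0, 0, 0],
    [0, 0, 0],
    [0, 0, 0],
    [0, 0, 0],
    [0, 0, 0],
    [0, 0, 0],
    [0, 0, 0],
    [0, 0, 0],
  ],
)

```text
time: 46.58
position: [0.432, 0.2768, 0.132]
tool_rot: [0.187, -3.136, 0.0]
ft_force: [-0.3, -0.6, -4.4]
grip_width: 0.178
grip_force: 45.0
```

>>> send_rows(
  xyz=[
    [0, 0, 0.5],
    [0, 0, 1],
    [0, 0, 1],
    [0, 0, 1],
    [0, 0, 1],
    [0, 0, 1],
    [0, 0, 1],
    [0, 0, 1],
    [0, 0, 1],
    [0, 0, 1],
  ],
  dr=[
    [0, 0, 0],
    [0, 0, 0],
    [0, 0, 0],
    [0, 0, 0],
    [0, 0, 0],
    [0, 0, 0],
    [0, 0, 0],
    [0, 0, 0],
    [0, 0, 0],
    [0, 0, 0],
  ],
)

```text
time: 47.42
position: [0.4321, 0.2769, 0.1313]
tool_rot: [-0.187, 3.136, 0.0]
ft_force: [-0.0, -0.5, -1.5]
grip_width: 0.18
grip_force: 45.0
```

>>> send_rows(
  xyz=[
    [0, 0, 0.5],
    [0, 0, 0.5],
    [0, 0, 0.5],
    [0, 0, 0.5],
    [0, 0, 0.5],
    [0, 0, 0.5],
    [0, 0, 0.5],
    [0, 0, 0.5],
    [0, 0, 0.5],
    [0, 0, 0],
  ],
  dr=[
    [0, 0, 0],
    [0, 0, 0],
    [0, 0, 0],
    [0, 0, 0],
    [0, 0, 0],
    [0, 0, 0],
    [0, 0, 0],
    [0, 0, 0],
    [0, 0, 0],
    [0, 0, 0],
  ],
  jaw=50,
)

```text
time: 48.25
position: [0.432, 0.2768, 0.131]
tool_rot: [0.187, -3.136, 0.0]
ft_force: [0.3, 0.2, 0.5]
grip_width: 0.574
grip_force: 0.0
```

>>> send_rows(
  xyz=[
    [0, 0, -5],
    [0, 0, -18],
    [0, 0, -38],
    [0, 0, -60],
    [0, 0, -82],
    [0, 0, -100],
    [0, 0, -112],
    [0, 0, -118],
    [0, 0, -120],
    [0, 0, -120],
  ],
  dr=[
    [0, 0, 0],
    [0, 0, 0],
    [0, 0, 0],
    [0, 0, 0],
    [0, 0, 0],
    [0, 0, 0],
    [0, 0, 0],
    [0, 0, 0],
    [0, 0, 0],
    [0, 0, 0],
  ],
)

```text
time: 49.08
position: [0.4319, 0.2768, 0.2509]
tool_rot: [0.187, -3.136, 0.0]
ft_force: [-0.1, -0.5, -0.1]
grip_width: 0.576
grip_force: 0.0
```

>>> send_rows(
  xyz=[
    [-8, -18, 0],
    [-24, -54, 0],
    [-40, -90, 0],
    [-56, -126, 0],
    [-72, -162, 0],
    [-88, -198, 0],
    [-102, -230, 0],
    [-110, -248, 0],
    [-112, -252, 0],
    [-112, -252, 0],
  ],
  dr=[
    [0, 0, 0],
    [0, 0, 0],
    [0, 0, 0],
    [0, 0, 0],
    [0, 0, 0],
    [0, 0, 0],
    [0, 0, 0],
    [0, 0, 0],
    [0, 0, 0],
    [0, 0, 0],
  ],
)

```text
time: 49.92
position: [0.573, 0.0381, 0.2496]
tool_rot: [0.181, -3.134, 0.002]
ft_force: [0.2, 0.4, 0.8]
grip_width: 0.575
grip_force: 0.0
```

```bash
python3 - <<'E'
from h import *
for n in("top","scene"): cv2.imwrite(f"pics/{n}9.png",get_image(n)[:,:,::-1])
a=cv2.imread("pics/top9.png")[235:370,120:245]; b=cv2.imread("pics/scene9.png")[240:400,365:525]
o=np.zeros((432,800,3),np.uint8); a=cv2.resize(a,None,fx=3.2,fy=3.2,interpolation=2); b=cv2.resize(b,None,fx=2.5,fy=2.5,interpolation=2)
o[:a.shape[0],:a.shape[1]]=a; o[:b.shape[0],400:400+b.shape[1]]=b; cv2.imwrite("pics/p9.png",o)
E
```

```text
(no output)
```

View pics/p9.png

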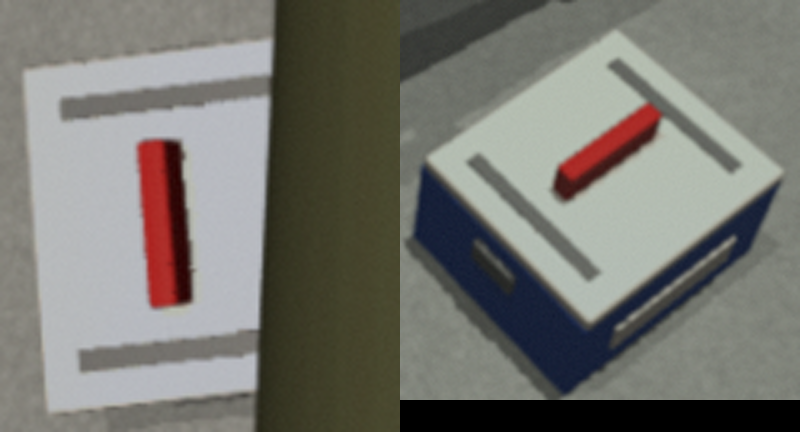

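The lid sits flush and square on the carrier: in the scene crop its corners are at (427,163), (616,31), (782,173) and (585,325), matching the rim, with no gap visible. I'm handing the job in.

```bash
python3 -c "
from bench import *
print(close_job())"
```

```text
the job is handed in; nothing more can be done
None
```

I packed the carrier in the order asked — pack, tray, carton, then lid — and handed it in at about 50 s. The lid looked fully home in the last pictures, and I left the amber bottle and jar alone.

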